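# Load and index the boring-jig shuttle

### The arm

A 7-joint arm with a two-finger parallel gripper is mounted at the origin on the work surface. World frame = base frame: x ahead of the robot, y to its left, z up, the work surface at z = 0. Lengths are in m, angles in rad, forces in N, time in s.
With the tool pointing down it reaches from about 0.425 to 0.95 m from the base axis. Payload 4.7 kg.
Tool frame: the origin (TCP) lies at the centre of the arm's flange, where the gripper is bolted on; the fingertips stand 173 mm ahead of it and the grasp point (between the pads) lies 155 mm ahead of it (hold_point_z is the distance from the TCP to the grasp point, in m); z points along the fingers, y is the direction in which the jaws open and shut (so a half turn about z gives the same grasp; the last joint's range is limited). The gripper opens to 85 mm and grips with 20 to 120 N. Pads are 22 mm wide; open, the fingers measure 114 mm over their backs; the gripper's body (76 mm by 85 mm) begins 54 mm behind the grasp point. The pads swing forward as they close: fully open they stand 13 mm farther back than shut.
Start: joints at [-1.253, 0.469, -0.049, 1.532, 0.024, 1.141, -0.082], TCP at [0.229, 0.635, 0.405] pointing down, gripper open.
Joint ranges: [-2.59, 2.59], [-0.33, 1.99], [-1.39, 1.29], [0.1, 2.45], [-1.04, 4.18], [0.21, 1.99], [-2.66, 2.66]. Speed limits (rad/s): [2.57, 2.57, 3.14, 3.14, 3.14, 3.14, 3.14].

### API

Orientations are given as [roll, pitch, yaw] about the fixed x, y, z axes, in that order (R = Rz(yaw) Ry(pitch) Rx(roll)).
In Python, from station import read_state, camera, calibration, hand_in, look_for, tip_of, hold_point_z gives the robot as it stands.
- The arm moves only by the shell command python3 -m inch 'ROWS'. ROWS is text: rows parted by semicolons, each of 5 numbers parted by spaces: the closure, from 0 (fully open) to 1 (shut), then the shift along the tool's x, y, z in units of 40 mm (1.0 is 40 mm), then the turn about the tool's z in units of 6 degrees (1.0 is 6 degrees). In form: hand dx dy dz spin; .... A call has 1 to 12 rows; each row shifts and turns the pose as measured when the row begins, along the tool's axes as they then stand; what a row does not reach is not made up. A row lasts 1/8 s, in which the tool goes at most 62.5 mm and 10.7 degrees, less where a joint would pass 70% of its speed; a pose out of reach is approached as far as the arm can. A call is refused whole if a number of a shift passes 1 or a number of a turn 1, either way. A call with a gripper value outside its range is refused whole. The fingers move at their own pace and stop on an object; the grip force is fixed at half the most. Time passes only in rows, so rows that do not move let the fingers close. It gives the time, the measured TCP pose, the force and the opening at its end, in the units of the state.
- read_state(): the state, without advancing time (a new reading comes with each control period).
- camera(name): name is "scene" or "top" or "wrist"; returns the picture (480x640x3 uint8, red, green, blue); there is no depth.
- calibration(name): a dict with "mtx" (3x3 intrinsics, pixels), "R" (3x3) and "t" (3): a world point X has camera coordinates R X + t; the wrist camera has in their place "T_tool_cam" (4x4, takes a point from camera to tool coordinates, whose origin is the TCP and whose axes are the flange's). Camera axes: x right, y down, z forward; pixel columns grow to the right and rows downward; lengths in m; the calibration is good to about 2 mm. A picture is of the moment at which its call begins: read the wrist's pose just before it. calibration takes no time and is no camera call.
- hand_in(): hands the job in, once; it reports no verdict.
Trained networks look in the newest picture that a camera, given by its name, has taken for a name from the list of things; names that differ only in an ending like _2 or _b are one class to them, and where a whole thing is asked for, a point or a joint stands for the part that bears it (a point fixed in the world has none). Each returns a list of dicts, best first, with "p" (0 to 1); they miss things now and then, are a little off and sometimes report something else, mostly with a low value. They report only what shows in the picture. A call takes as long as a camera call. They do not tell look-alikes from the thing itself.
- look_for(camera, thing): "rect" ([left, top, width, height] in pixels, round what is visible of it).
- tip_of(camera, thing): "location" ([row, column] in pixels: a listed point, or the origin of a listed thing).
The state is a dict: "clock": time; "qpos": joint angles; "joint_vel": joint speeds; "tau": joint torques, N m; "ee_pos": TCP position; "ee_rot": TCP orientation; "contact_force": force on the tool from outside, world axes, zero at the start; "wrist_torque": the same for the moment, N m; "grip_width": finger opening in m.
Only numpy, scipy, OpenCV 4.12 (cv2) and the standard library are available. Lean on these libraries where they do the work, as an engineer would, in place of code of your own. Each camera call takes 0.05 s, during which the arm holds its last target. There are 200 camera calls.

### The job

Get the boring jig ready for drilling: pull up the red index plunger, slide the carriage to the green tab and let the plunger drop into its hole; stand every wooden spindle that is on the bench foot down in the blue cups, one to a cup; then pull the plunger again, slide the loaded carriage to the red tab, let the plunger drop fully home, and last of all push the gauge pin fully home in the brass gauge block. Leave the spindles upright, let go of everything, and leave the other things on the bench where they are.

Things in the scene. Friction and masses are not known exactly. Their poses are not given: they have to be found in the camera images.
- carriage (a joint): Position (m) of the jig's sliding aluminium carriage along its own y axis: 0 is the middle index hole, where it starts locked; -0.06 and +0.06 are the index holes of the end stations; stops at +-0.072. Plate 245 x 150 mm, top 46 mm above the bench; with the plunger pulled it slides with about 2 N. The fixed wooden bed under it is 280 (x) x 300 mm (y), top 30 mm above the bench; place and yaw vary.
- plunger (a joint): Lift (m) of the spring-loaded index plunger on the carriage: 0 is fully down in an index hole (carriage locked); it must be lifted more than 10 mm to leave the hole, and stops at 20 mm. The spring pulls it down with 4 N (down) to 7 N (up). Between holes it rides on the bed at 10 mm; it drops into a hole by itself when released within about 2 mm of it.
- knob (a point): Centre of the red plunger knob, an upright cylinder 32 mm in diameter and 30 mm tall, 93 mm above the bench when down, over a 28 mm black housing whose top is 6 mm below the knob. It lies at (-100, -40) mm in the carriage's x, y. Held up by the knob, the carriage can be slid with it.
- pointer (a point): Tip of the black pointer line on the rear (+x) edge of the carriage plate, midway along y, level with the plate's top, at (115, 0) mm in the carriage's x, y. Its axes are the carriage's: y is the sliding direction, z up.
- green_mark_line (a point): The LOADING station: where the pointer tip comes when the carriage stands in the index hole at the green tab. The tab (24 x 34 x 34 mm, white line) is fixed to the rear edge of the bed; the point is level with the pointer, 41 mm in front of the tab's centre. Green and red are swapped between the two ends (carriage positions +-60 mm) from start to start.
- red_mark_line (a point): The DRILLING station: the same for the red tab.
- gauge_hole (a point): Centre of the mouth (top face, 66 mm above the bench) of the brass gauge block on the carriage, 32 x 32 mm, with an 11 mm through hole with a 3 mm lead-in. At (-100, +50) mm in the carriage's x, y. At each end station a 13 mm hole in the bed lies under it, so that the gauge pin goes fully home only there.
- gauge_pin_mid (a point): Gauge pin, its centre half-way up (z axis towards its handle); 125 mm, 120 g. Steel shank 8 mm across, 56 mm long, tapered tip; flange 24 mm across, 5 mm thick, underside 6.5 mm below this point; yellow handle 20 mm across, 42 mm long, its middle 20 mm above this point; ball 24 mm across on top. Starts upright in the grey pin stand, flange on its top.
- pin_stand: Loose grey-painted block 90 x 90 x 70 mm, 800 g, with an 11 mm hole 62 mm deep in the middle of its top, in which the gauge pin stands; origin at the centre of its underside. It may be anywhere at the end.
- spindle1_mid (a point): Turned dark wooden spindle with a white ring, its centre half-way up (z axis along it, towards its head); stands upright on the bench at the start, or is absent. 125 mm tall: foot 38 mm in diameter and 50 mm tall, a taper to a neck 20 mm in diameter (from 64 to 101 mm above the foot's underside), and a ball head 28 mm in diameter on top. 110 to 225 g.
- spindle2_mid (a point): Another spindle like spindle1, or absent.
- spindle3_mid (a point): Another spindle like spindle1, or absent.
- spindle4_mid (a point): Another spindle like spindle1, or absent.
- cup1 (a point): Centre of the inner floor of a blue cup on the carriage, 50 mm above the bench: inner diameter 54 mm, outer 62 mm, 40 mm deep, rim 90 mm above the bench. The four cups form a 2 x 2 block, 80 mm apart in the carriage's x and 84 mm in its y; any spindle may go into any cup.
- cup2 (a point): The same for another cup.
- cup3 (a point): The same for another cup.
- cup4 (a point): The same for another cup.
- offcut: Bystander: block of wood 50 x 40 x 45 mm among the spindles; origin at the centre of its underside.
- glue: Bystander: white glue bottle, 56 mm in diameter, 150 mm tall.
- jar: Bystander: amber jar, 72 mm in diameter, 90 mm tall.
- mallet: Bystander: wooden mallet, 260 mm long.
- screwdriver: Bystander: screwdriver, 190 mm long.
- tape: Bystander: roll of tape, 100 mm in diameter, 25 mm high.
- can: Bystander: paint can, 84 mm in diameter, 110 mm tall.
Things that resemble listed ones, but are neither listed nor needed, are in the scene too. Of the things like the part that bears green_mark_line, leave any that is grey or purple; of the rest the smaller one is meant.

How it is judged:
By the outcome, as a careful person would: the job done as asked, in the order asked, and still so for the second after the job is handed in, with the robot touching nothing.
Of spindle1, spindle2, spindle3, spindle4 only 3 to 4 are there at a start; the rules pass over those that are not, and their reading is None.
At some moment in a run one of pin_stand may be knocked a few centimetres aside while the robot is not near it.
Once in a run the grip may slacken for a moment while it holds something.
It also fails if it takes over 210 s, if anything falls off the work surface, if the arm or the gripper's body presses on something with over 40 N, if the wrist force passes 120 N, or if a joint passes its speed limit or range.

## Working session

There is one attempt and no reset: what is moved stays moved. The work goes in short steps, Python scripts to look and compute and a shell command to move; the robot and the scene stay as the last step left them, time stands still between calls to the robot, and variables do not carry over. Pictures are saved under pics/ and viewed, about 12 in all and at most 16, crops included, and the job is handed in when it is done.

```bash
ls; mkdir -p pics; cat > h.py <<'E'
import numpy as np, cv2
from station import *
from scipy.spatial.transform import Rotation as Ro
def cam(n):
    c=calibration(n)
    if n=="wrist":
        s=read_state(); T=np.eye(4); T[:3,:3]=Ro.from_euler('xyz',s['ee_rot']).as_matrix(); T[:3,3]=s['ee_pos']
        M=np.linalg.inv(T@np.array(c['T_tool_cam'])); return np.array(c['mtx']),M[:3,:3],M[:3,3]
    return np.array(c['mtx']),np.array(c['R']),np.array(c['t']).ravel()
def ray(C,rc,z):
    K,R,t=C; d=R.T@np.linalg.inv(K)@np.array([rc[1],rc[0],1.]); o=-R.T@t
    return o+d*(z-o[2])/d[2]
def proj(C,X):
    K,R,t=C; p=K@(R@np.asarray(X,float)+t); return p[1]/p[2],p[0]/p[2]
def snap(n,f=None):
    C=cam(n); im=camera(n)
    if f: cv2.imwrite('pics/'+f,cv2.cvtColor(im,cv2.COLOR_RGB2BGR))
    return C,im
def steps(xyz):
    s=read_state(); R=Ro.from_euler('xyz',s['ee_rot']).as_matrix()
    return np.round(R.T@(np.array(xyz)-s['ee_pos'])/0.04,2)
def jaw():
    s=read_state(); R=Ro.from_euler('xyz',s['ee_rot']).as_matrix(); return np.degrees(np.arctan2(R[1,1],R[0,1]))
E
python3 - <<'E'
from h import *
s=read_state(); print(s['clock'],s['ee_pos'],s['ee_rot'],s['grip_width'],hold_point_z,jaw())
Z=dict(knob=.093,pointer=.046,gauge_hole=.066,gauge_pin_mid=.1325-.056+.0565,spindle1_mid=.0625,cup1=.05,pin_stand=0,offcut=0)
Z['gauge_pin_mid']=.0765
for n in ['top','scene']:
    C,im=snap(n,n+'0.png'); print(n,'campos',-C[1].T@C[2])
    for k,z in Z.items():
        print(k,[(round(d['p'],2),np.round(d['location']).astype(int).tolist(),np.round(ray(C,d['location'],z)[:2],3).tolist()) for d in tip_of(n,k) if d['p']>.2])
    for k in ['green_mark_line','red_mark_line']:
        print(k,[(round(d['p'],2),np.round(d['location']).astype(int).tolist(),np.round(ray(C,d['location'],.046)[:2],3).tolist()) for d in tip_of(n,k) if d['p']>.2])
E
```

```text
pics
0.0 [0.22930927 0.63460596 0.40366065] [-3.13966809e+00  7.27849046e-05  2.79483883e+00] 0.08584140047335354 0.1547 70.13246120552321
top campos [ 0.21731439 -0.01148585  1.70508286]
knob [(0.7, [278, 317], [0.441, 0.036]), (0.57, [164, 304], [0.762, 0.079])]
pointer [(0.6, [202, 316], [0.666, 0.046])]
gauge_hole [(0.97, [273, 292], [0.458, 0.107]), (0.28, [202, 316], [0.659, 0.044])]
gauge_pin_mid [(0.61, [269, 189], [0.463, 0.389]), (0.52, [196, 293], [0.673, 0.109])]
spindle1_mid [(0.66, [276, 404], [0.453, -0.2]), (0.22, [232, 399], [0.577, -0.189])]
cup1 [(0.97, [245, 322], [0.54, 0.027]), (0.86, [214, 329], [0.631, 0.008]), (0.76, [215, 296], [0.624, 0.1]), (0.61, [207, 176], [0.645, 0.441])]
pin_stand [(0.73, [270, 191], [0.471, 0.4])]
offcut [(0.58, [237, 431], [0.577, -0.288])]
green_mark_line [(0.77, [212, 387], [0.637, -0.156]), (0.72, [244, 228], [0.542, 0.292]), (0.46, [331, 399], [0.305, -0.187]), (0.44, [204, 334], [0.661, -0.006])]
red_mark_line [(0.71, [202, 316], [0.665, 0.045]), (0.44, [199, 296], [0.673, 0.101]), (0.27, [183, 428], [0.726, -0.275])]
scene campos [ 1.07066149 -0.50020497  0.93421865]
knob [(0.7, [201, 281], [0.439, 0.029])]
pointer [(0.92, [258, 363], [0.663, 0.06])]
gauge_hole [(0.86, [192, 313], [0.454, 0.119])]
gauge_pin_mid [(0.59, [139, 389], [0.47, 0.389])]
spindle1_mid [(0.82, [262, 208], [0.431, -0.186])]
cup1 [(0.92, [239, 363], [0.629, 0.099]), (0.8, [258, 333], [0.616, 0.014]), (0.77, [220, 338], [0.55, 0.103]), (0.57, [235, 307], [0.529, 0.021])]
pin_stand [(0.66, [157, 385], [0.458, 0.397])]
offcut [(0.66, [350, 219], [0.58, -0.288]), (0.24, [201, 284], [0.375, 0.093])]
green_mark_line [(0.69, [176, 385], [0.531, 0.299]), (0.68, [275, 343], [0.659, -0.004])]
red_mark_line [(0.64, [243, 381], [0.665, 0.121]), (0.54, [259, 334], [0.617, 0.014]), (0.27, [261, 360], [0.662, 0.05])]
```

```bash
python3 -c "
import cv2,numpy as np
"; ls pics
```

```text
scene0.png
top0.png
```

View pics/top0.png

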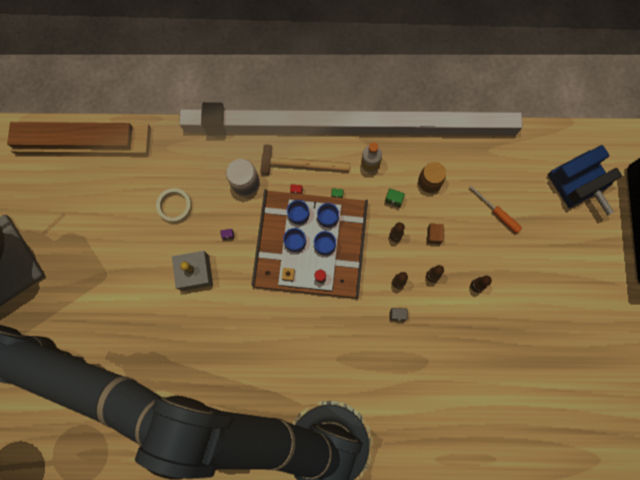

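View pics/scene0.png

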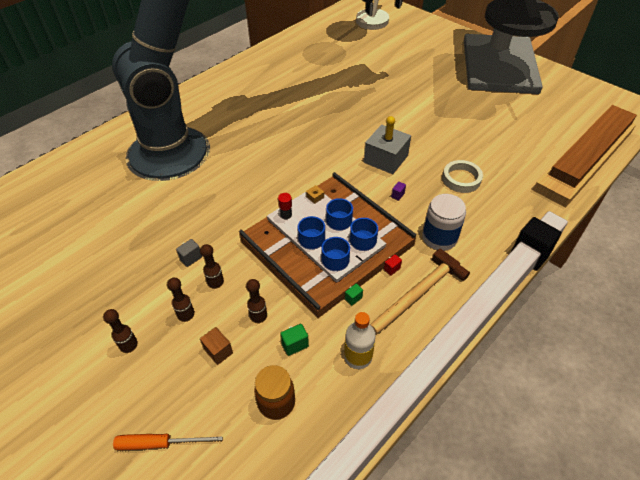

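```bash
cat > jig.py <<'E'
from h import *
from scipy.optimize import least_squares
E
python3 - <<'E'
from h import *
from scipy.optimize import least_squares
C={n:cam(n) for n in('top','scene')}
L=dict(k=(-100,-40,93),g=(-100,50,66),p=(115,0,46))
obs=[('top','k',278,317),('top','g',273,292),('top','p',202,316),('scene','k',201,281),('scene','g',192,313),('scene','p',258,363)]
def W(l,q):
    c,s=np.cos(q[2]),np.sin(q[2]); x,y,z=np.array(l)/1000
    return [q[0]+c*x-s*y,q[1]+s*x+c*y,z]
f=lambda q:np.ravel([np.array(proj(C[n],W(L[k],q)))-(r,c) for n,k,r,c in obs])
r=least_squares(f,[.55,.06,0],loss='soft_l1'); q=r.x
print(q[:2],np.degrees(q[2]),np.round(r.fun.reshape(-1,2) if len(r.fun)==12 else r.fun,1)); print('knob',W(L['k'],q),'ydir',-np.sin(q[2]),np.cos(q[2]))
for dx,dy in [(540,27),(631,8),(624,100),(629,99),(616,14),(550,103),(529,21)]:
    d=np.array([dx,dy])/1000-q[:2]; c,s=np.cos(q[2]),np.sin(q[2]); print('cup',np.round([c*d[0]+s*d[1],-s*d[0]+c*d[1]],3))
for n in C:
    camera(n)
    print(n,[(round(d['p'],2),np.round(d['location']).astype(int).tolist(),np.round(ray(C[n],d['location'],.0625)[:2],3).tolist()) for k in('spindle1_mid','spindle2_mid') for d in tip_of(n,k)])
    for d in look_for(n,'spindle1_mid'): print(round(d['p'],2),np.round(d['rect']))
s=read_state();d=np.array(W(L['k'],q)); print('rows to above knob', steps([d[0],d[1],.093+.155+.08]),'jaw',jaw())
E
```

```text
[0.54767835 0.06130781] -5.087258552048375 [[-1.4  2.5]
 [ 1.7 -4.9]
 [ 0.9 -2.2]
 [ 0.9  2.1]
 [-0.3 -0. ]
 [ 2.6 -2.6]]
knob [np.float64(0.4445253616384802), np.float64(0.03033266071597291), np.float64(0.093)] ydir 0.0886727948407346 0.9960608091151528
cup [-0.005 -0.035]
cup [ 0.088 -0.046]
cup [0.073 0.045]
cup [0.078 0.045]
cup [ 0.072 -0.041]
cup [-0.001  0.042]
cup [-0.015 -0.042]
top [(0.59, [278, 401], [0.448, -0.192]), (0.4, [237, 433], [0.564, -0.283]), (0.79, [272, 434], [0.466, -0.284])]
0.71 [390. 273.  18.  16.]
scene [(0.94, [263, 210], [0.438, -0.186]), (0.89, [297, 179], [0.46, -0.283])]
0.69 [114. 432. 108.  16.]
0.6 [197. 242.  25.  48.]
rows to above knob [-10.19 -12.38   1.92] jaw 70.12987226315967
```

```bash
python3 -m inch '0 -.85 -1 0 0;0 -.85 -1 0 0;0 -.85 -1 0 0;0 -.85 -1 0 0;0 -.85 -1 0 0;0 -.85 -1 0 0;0 -.85 -1 0 0;0 -.85 -1 0 0;0 -.85 -1 0 0;0 -.85 -1 0 0;0 -.85 -1 0 0;0 -.85 -1 0 0'
python3 -m inch '0 0 0 0 -1;0 0 0 0 -1;0 0 0 0 -.5;0 0 0 0 0'
python3 - <<'E'
from h import *
print(read_state()['ee_pos'],jaw(),steps([.4445,.030,.328]))
C,im=snap('wrist','w1.png')
for k,z in dict(knob=.093,gauge_hole=.066,cup1=.05,pointer=.046).items():
    print(k,[(round(d['p'],2),np.round(d['location']).astype(int).tolist(),np.round(ray(C,d['location'],z)[:2],4).tolist()) for d in tip_of('wrist',k) if d['p']>.2])
E
```

```text
clock: 3.0
ee_pos: [0.456, 0.0305, 0.4052]
ee_rot: [3.132, 0.004, 2.804]
contact_force: [1.0, 0.7, 0.5]
grip_width: 0.0854
clock: 3.5
ee_pos: [0.457, 0.0249, 0.4063]
ee_rot: [3.133, 0.009, 3.062]
contact_force: [-0.5, 0.7, -0.2]
grip_width: 0.0858
[0.45703158 0.02493398 0.40626259] 85.44951366419892 [0.34 0.08 1.95]
knob [(0.7, [205, 322], [0.4496, 0.0279])]
gauge_hole [(0.76, [197, 428], [0.4572, 0.1202])]
cup1 [(0.91, [352, 395], [0.6282, 0.0925]), (0.77, [352, 317], [0.6214, 0.0093]), (0.64, [284, 406], [0.5484, 0.1044]), (0.58, [285, 318], [0.5419, 0.0168])]
pointer [(0.77, [378, 358], [0.663, 0.0515]), (0.56, [205, 322], [0.462, 0.0275])]
```

View pics/w1.png

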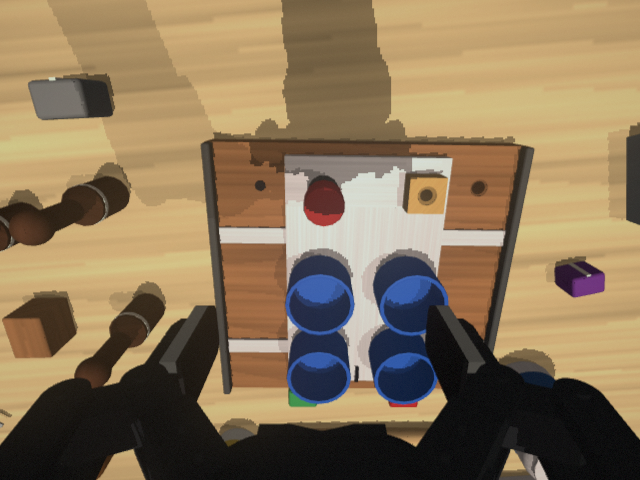

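```bash
python3 -c "
from h import *; print(steps([.448,.029,.25]))"
python3 -m inch '0 .2 .05 .9 0;0 0 0 .9 0;0 0 0 .9 0;0 0 0 0 0'
python3 - <<'E'
from h import *
C,im=snap('wrist','w2.png')
print(read_state()['ee_pos'],[(d['p'],d['location'],ray(C,d['location'],.093)) for d in tip_of('wrist','knob')][:2],steps([.448,.029,.25]))
E
```

```text
[0.27 0.05 3.9 ]
clock: 4.25
ee_pos: [0.451, 0.0294, 0.2967]
ee_rot: [3.132, 0.013, 3.063]
contact_force: [-0.9, -0.0, 1.1]
grip_width: 0.0854
[0.45187305 0.02944075 0.29815526] [(0.86, [267.7, 317.4], array([0.44831602, 0.02908239, 0.093     ]))] [ 0.13 -0.03  1.23]
```

```bash
python3 -m inch '0 .1 0 .6 0;0 0 0 .6 0;0 0 0 0 0'
python3 -m inch '1 0 0 0 0;1 0 0 0 0;1 0 0 0 0;1 0 0 0 0;1 0 0 0 0;1 0 0 0 0'
python3 -c "
from h import *; print(read_state()['ee_pos'],steps([.448,.029,.25]))"
```

```text
clock: 4.72
ee_pos: [0.4526, 0.0307, 0.2557]
ee_rot: [3.126, 0.031, 3.062]
contact_force: [-0.3, -0.4, 0.1]
grip_width: 0.0855
clock: 5.48
ee_pos: [0.4539, 0.0278, 0.2603]
ee_rot: [3.127, 0.038, 3.061]
contact_force: [-0.1, -0.4, -2.3]
grip_width: 0.0282
[0.45389737 0.02784911 0.26025146] [0.16 0.01 0.25]
```

```bash
python3 -m inch '1 0 0 0 0;1 0 0 0 0'
python3 - <<'E'
from h import *
s=read_state();R=Ro.from_euler('xyz',s['ee_rot']).as_matrix();print(s['ee_pos'],R@[0,0,.155]+s['ee_pos'],s['grip_width'],np.round(s['qpos'],2))
C,im=snap('wrist','w3.png')
C,im=snap('scene')
cv2.imwrite('pics/s3.png',cv2.resize(im[130:290,200:400,::-1],None,fx=4,fy=3.75))
E
```

```text
clock: 5.72
ee_pos: [0.454, 0.0279, 0.2602]
ee_rot: [3.128, 0.038, 3.062]
contact_force: [-1.0, -1.8, -0.7]
grip_width: 0.0284
[0.45397283 0.02792286 0.26023474] [0.46001715 0.02961074 0.10536183] 0.028399510030523704 [-0.39  0.31  0.29  2.2  -0.16  0.6   1.5 ]
```

View pics/w3.png

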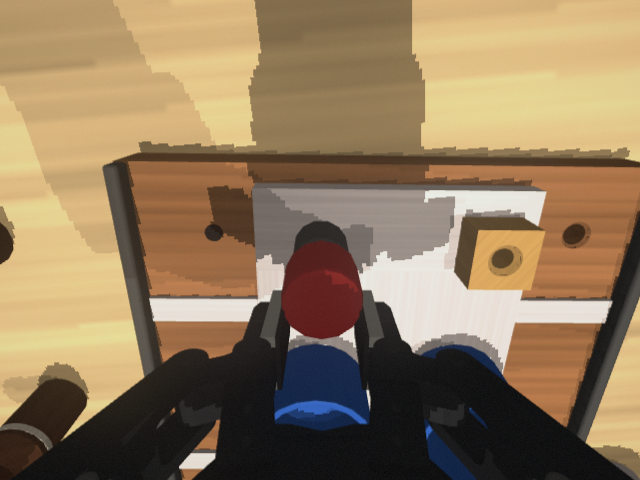

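```bash
python3 -m inch '0.3 0 0 0 0;0.3 0 0 0 0;0.3 .3 0 0 0;0.3 0 0 0 0'
python3 - <<'E'
from h import *
s=read_state();R=Ro.from_euler('xyz',s['ee_rot']).as_matrix();print(s['ee_pos'],R@[0,0,.155]+s['ee_pos'],s['grip_width'],np.round(s['qpos'],2))
C,im=snap('wrist')
print([(d['p'],d['location'],ray(C,d['location'],.093)) for d in tip_of('wrist','knob')][:2])
E
```

```text
clock: 6.32
ee_pos: [0.4413, 0.0301, 0.26]
ee_rot: [3.126, 0.038, 3.063]
contact_force: [0.1, 0.6, 0.4]
grip_width: 0.0594
[0.44130833 0.03006444 0.26003639] [0.44742282 0.03201552 0.10516933] 0.05937184036867128 [-0.4   0.29  0.29  2.23 -0.16  0.59  1.49]
[(0.55, [315.8, 318.2], array([0.44842015, 0.03029478, 0.093     ]))]
```

```bash
python3 -m inch '0.3 0 -.03 .3 0;0.3 0 0 0 0;1 0 0 0 0;1 0 0 0 0;1 0 0 0 0;1 0 0 0 0;1 0 0 0 0'
python3 - <<'E'
from h import *
s=read_state();R=Ro.from_euler('xyz',s['ee_rot']).as_matrix();print(s['ee_pos'],R@[0,0,.155]+s['ee_pos'],s['grip_width'])
E
```

```text
clock: 7.3
ee_pos: [0.4431, 0.0286, 0.2476]
ee_rot: [3.127, 0.04, 3.063]
contact_force: [-0.1, -0.6, -0.9]
grip_width: 0.0309
[0.44310252 0.02856578 0.24757503] [0.44940368 0.03038843 0.09271389] 0.03094642188785054
```

```bash
python3 -m inch '1 0 0 -.2 0;1 0 0 -.2 0;1 0 0 0 0;1 0 0 0 0'; python3 -c "
from h import *; s=read_state();print(s['ee_pos'],s['contact_force'])"
```

```text
clock: 7.8
ee_pos: [0.4427, 0.0286, 0.2641]
ee_rot: [3.127, 0.042, 3.063]
contact_force: [2.9, 0.6, -7.3]
grip_width: 0.0304
[0.44271564 0.02856138 0.26409119] [ 2.8723581   0.59575784 -7.34553157]
```

```bash
python3 -m inch '1 0 -.35 0 0;1 0 -.35 0 0;1 0 -.35 0 0;1 0 -.35 0 0;1 0 0 0 0;1 0 0 0 0'; python3 -c "
from h import *; s=read_state();print(s['ee_pos'],s['contact_force'],steps([.4377,-.0312,s['ee_pos'][2]]),jaw())"
```

```text
clock: 8.55
ee_pos: [0.4374, -0.031, 0.2625]
ee_rot: [3.127, 0.04, 3.061]
contact_force: [2.9, 1.4, -6.5]
grip_width: 0.0306
[ 0.43741331 -0.03103188  0.26249649] [ 2.91328833  1.35826638 -6.46061235] [-0.01 -0.    0.  ] 85.42508258688929
```

Exactly there. Lower and release.

```bash
python3 -m inch '1 0 0 .2 0;1 0 0 .2 0;1 0 0 0 0'; python3 -c "
from h import *; s=read_state();print(s['ee_pos'],s['contact_force'])"
python3 -m inch '.2 0 0 0 0;.2 0 0 0 0;.2 0 0 -.3 0;.2 0 0 -.9 0;.2 0 0 -1 0;.2 0 0 -1 0;.2 0 0 0 0'
python3 - <<'E'
from h import *
from scipy.optimize import least_squares
s=read_state();R=Ro.from_euler('xyz',s['ee_rot']).as_matrix();print(s['ee_pos'],s['ee_rot'])
C,im=snap('wrist','w4.png')
for k,z in dict(knob=.093,gauge_hole=.066,cup1=.05).items():
    print(k,[(round(d['p'],2),np.round(d['location']).astype(int).tolist(),np.round(ray(C,d['location'],z)[:2],4).tolist()) for d in tip_of('wrist',k) if d['p']>.2])
for n in ('scene','top'):
  C,im=snap(n,n+'4.png')
  for k,z in dict(cup1=.05,spindle1_mid=.0625).items():
    print(n,k,[(round(d['p'],2),np.round(d['location']).astype(int).tolist(),np.round(ray(C,d['location'],z)[:2],4).tolist()) for d in tip_of(n,k) if d['p']>.2])
  if n=='scene': cv2.imwrite('pics/s4.png',cv2.resize(im[160:400,90:410,::-1],None,fx=2.5,fy=2.5))
E
```

```text
clock: 8.93
ee_pos: [0.4379, -0.0312, 0.2475]
ee_rot: [3.126, 0.038, 3.062]
contact_force: [-4.4, -0.6, 10.1]
grip_width: 0.0306
[ 0.43792572 -0.03122467  0.24747935] [-4.41060932 -0.61548431 10.06165002]
clock: 9.8
ee_pos: [0.4336, -0.0319, 0.3819]
ee_rot: [3.124, 0.04, 3.063]
contact_force: [-0.4, -1.0, 0.0]
grip_width: 0.0684
[ 0.43364522 -0.03186645  0.38192001] [3.12435123 0.04001701 3.06269057]
knob [(0.95, [225, 317], [0.4435, -0.0311])]
gauge_hole [(0.66, [213, 430], [0.4512, 0.0601])]
cup1 [(0.86, [306, 404], [0.5471, 0.0429]), (0.85, [370, 313], [0.6152, -0.0493]), (0.78, [301, 315], [0.5347, -0.0408])]
scene cup1 [(0.96, [255, 342], [0.6241, 0.0322]), (0.86, [234, 317], [0.5424, 0.0403]), (0.85, [252, 290], [0.5357, -0.04]), (0.72, [271, 314], [0.6095, -0.0405])]
scene spindle1_mid [(0.69, [264, 208], [0.4356, -0.1891])]
top cup1 [(0.9, [216, 319], [0.6243, 0.0348]), (0.88, [245, 344], [0.5391, -0.0368]), (0.68, [244, 315], [0.5423, 0.0461]), (0.67, [218, 350], [0.6196, -0.0521])]
top spindle1_mid [(0.67, [280, 400], [0.443, -0.1889])]
```

View pics/s4.png

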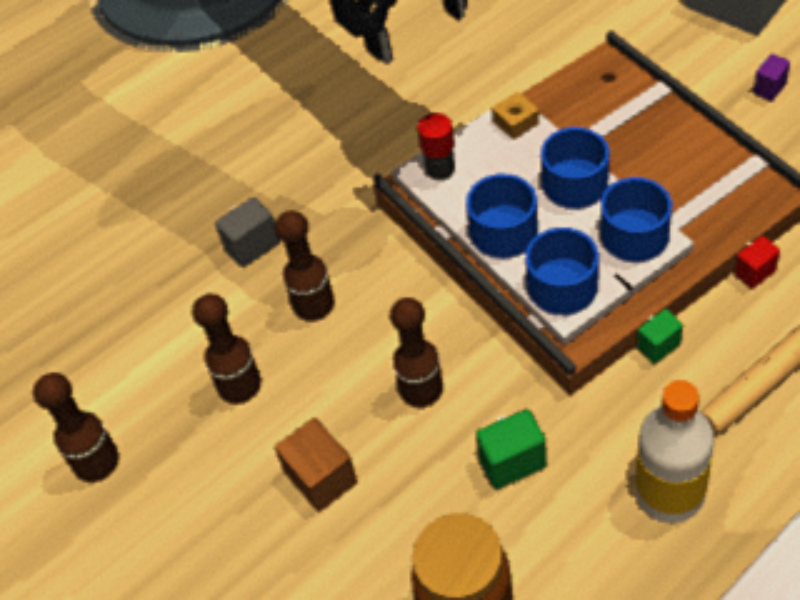

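```bash
cat >> h.py <<'E'
def gp():
    s=read_state();R=Ro.from_euler('xyz',s['ee_rot']).as_matrix();return R@[0,0,.155]+s['ee_pos']
def gsteps(xyz):
    s=read_state();R=Ro.from_euler('xyz',s['ee_rot']).as_matrix();return np.round(R.T@(np.array(xyz)-gp())/.04,2)
def find(n,k,z,pm=.2):
    C,im=snap(n)
    for d in tip_of(n,k):
        if d['p']>pm: print(k,round(d['p'],2),np.round(d['location']).astype(int),np.round(ray(C,d['location'],z)[:2],4))
    return im
E
python3 -m inch '.2 -.4 -.8 0 0;.2 -.2 -.9 0 0;.2 -.2 -.9 0 0;.2 0 -.9 0 0;.2 0 -.8 0 0;.2 0 0 0 0'
python3 - <<'E'
from h import *
s=read_state();print(gp(),s['ee_rot'])
im=find('wrist','spindle1_mid',.0625); cv2.imwrite('pics/w5.png',im[:,:,::-1])
print([(d['p'],d['rect']) for d in look_for('wrist','spindle1_mid')])
E
```

```text
clock: 11.05
ee_pos: [0.4528, -0.2101, 0.3745]
ee_rot: [3.128, 0.028, 3.066]
contact_force: [-0.2, 0.8, -0.2]
grip_width: 0.0683
[ 0.45731204 -0.20830597  0.21954891] [3.12777264 0.0282261  3.06584155]
spindle1_mid 0.76 [196 338] [ 0.4446 -0.1928]
[(0.84, [314.8, 159.6, 49.6, 73.2])]
```

View pics/w5.png

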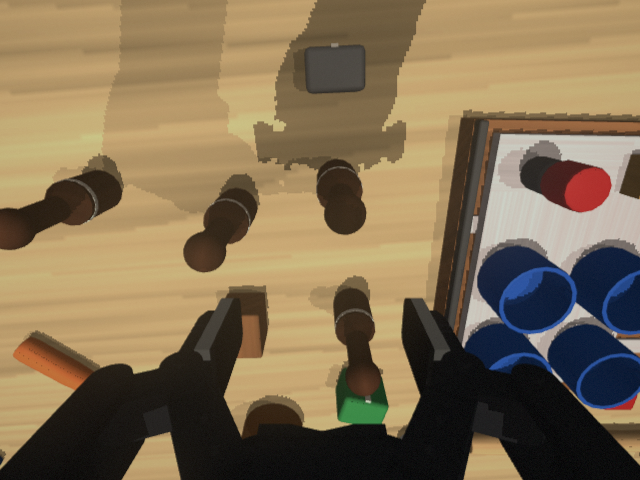

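```bash
python3 - <<'E'
from h import *
C=cam('wrist')
for n,c,r in [('B',345,213),('C',205,251),('D',13,229),('A',364,379)]: print(n,ray(C,(r,c),.111)[:2])
print(jaw(),'A?',gsteps([.57,-.19,.18]))
E
```

```text
B [ 0.44435272 -0.18696534]
C [ 0.464255   -0.28329053]
D [ 0.43907993 -0.40591006]
A [ 0.58259325 -0.17841105]
86.02720626430971 A? [-2.74  0.55  1.07]
```

```bash
python3 -m inch '.2 .25 .45 .4 0;.2 0 0 .7 0;.2 0 0 .6 0;.2 0 0 0 0'
python3 - <<'E'
from h import *
print(gp(),read_state()['ee_rot'],gsteps([.4445,-.189,.084]))
im=find('wrist','spindle1_mid',.0625); cv2.imwrite('pics/w6.png',im[:,:,::-1])
E
```

```text
clock: 11.7
ee_pos: [0.4481, -0.181, 0.3051]
ee_rot: [3.123, 0.03, 3.082]
contact_force: [0.1, -0.1, 0.0]
grip_width: 0.0678
[ 0.45288223 -0.178467    0.15021342] [3.1232088  0.02958057 3.08197488] [ 0.24 -0.31  1.64]
spindle1_mid 0.66 [236 295] [ 0.4451 -0.1932]
```

View pics/w6.png

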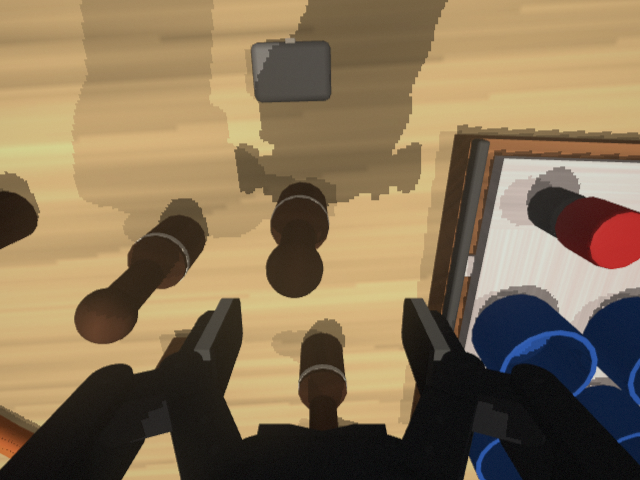

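```bash
python3 - <<'E'
from h import *
C=cam('wrist'); print(ray(C,(270,295),.111)); print(ray(C,(312,106),.111),'C')
print(gsteps([.4455,-.192,.084]))
E
```

```text
[ 0.44703507 -0.19188343  0.111     ]
[ 0.46413244 -0.28992356  0.111     ] C
[ 0.26 -0.35  1.68]
```

```bash
python3 -m inch '.2 .25 -.36 0 0;.2 0 0 0 0'
python3 -c "
from h import *; print(gp(),gsteps([.446,-.1925,.084]))"
```

```text
clock: 12.05
ee_pos: [0.4377, -0.197, 0.308]
ee_rot: [3.125, 0.037, 3.081]
contact_force: [0.6, 0.4, -0.7]
grip_width: 0.0681
[ 0.44357926 -0.19472862  0.15315827] [0.01 0.03 1.73]
```

```bash
python3 -m inch '.2 0 .03 .6 0;.2 0 0 .6 0;.2 0 0 .4 0;.2 0 0 0 0'
python3 -c "
from h import *; print(gp(),gsteps([.446,-.1925,.083]))"
```

```text
clock: 12.55
ee_pos: [0.4411, -0.1964, 0.2452]
ee_rot: [3.125, 0.044, 3.079]
contact_force: [0.3, -0.2, -0.3]
grip_width: 0.0683
[ 0.44806793 -0.19431859  0.09032879] [0.06 0.04 0.18]
```

```bash
python3 -m inch '.2 .07 .04 .2 0;1 0 0 0 0;1 0 0 0 0;1 0 0 0 0;1 0 0 0 0;1 0 0 0 0;1 0 0 0 0'
python3 -c "
from h import *; print(gp(),read_state()['grip_width'])"
```

```text
clock: 13.42
ee_pos: [0.439, -0.1946, 0.2382]
ee_rot: [3.126, 0.047, 3.079]
contact_force: [0.6, -0.5, -1.7]
grip_width: 0.0219
[ 0.44643019 -0.19264372  0.08338802] 0.021856861141137267
```

```bash
python3 -m inch '1 0 0 -.8 0;1 0 0 -.9 0;1 0 0 -.9 0;1 0 0 -.4 0;1 0 0 0 0'
python3 -c "
from h import *; print(gp(),read_state()['grip_width'],read_state()['contact_force'],gsteps([.6227,.0365,.20]))"
```

```text
clock: 14.05
ee_pos: [0.4326, -0.1961, 0.3607]
ee_rot: [3.125, 0.044, 3.078]
contact_force: [1.0, 0.4, -2.1]
grip_width: 0.0216
[ 0.4396036  -0.19401282  0.20585892] 0.021625038438584168 [ 1.01246165  0.41446212 -2.10101435] [-4.19  6.03  0.43]
```

```bash
python3 -m inch '1 -.5 .7 0 0;1 -.55 .8 0 0;1 -.55 .8 0 0;1 -.55 .8 0 0;1 -.55 .8 0 0;1 -.55 .8 0 0;1 -.5 .7 0 0;1 -.2 .3 0 0;1 0 0 0 0'
python3 -c "
from h import *; print(gp(),read_state()['grip_width'],read_state()['contact_force'],gsteps([.6227,.0365,.20]),jaw(),read_state()['ee_rot'])"
```

```text
clock: 15.18
ee_pos: [0.6067, 0.027, 0.3584]
ee_rot: [3.128, 0.025, 3.074]
contact_force: [-0.3, -1.8, -2.2]
grip_width: 0.0217
[0.61074871 0.02891157 0.20348627] 0.021722402836061444 [-0.32170241 -1.81109194 -2.15445241] [-0.28  0.21  0.1 ] 86.16294013435935 [3.12764685 0.0253038  3.07427046]
```

```bash
python3 -m inch '1 -.28 .21 0 0;1 0 0 0 0;1 0 0 0 0'
python3 - <<'E'
from h import *
print(gp(),gsteps([.6227,.0365,.133]))
C,im=snap('wrist','w7.png')
E
```

```text
clock: 15.55
ee_pos: [0.6178, 0.0314, 0.3584]
ee_rot: [3.129, 0.023, 3.069]
contact_force: [-0.2, 0.2, -0.9]
grip_width: 0.0215
[0.62154933 0.03305709 0.20346116] [0.02 0.07 1.76]
```

View pics/w7.png

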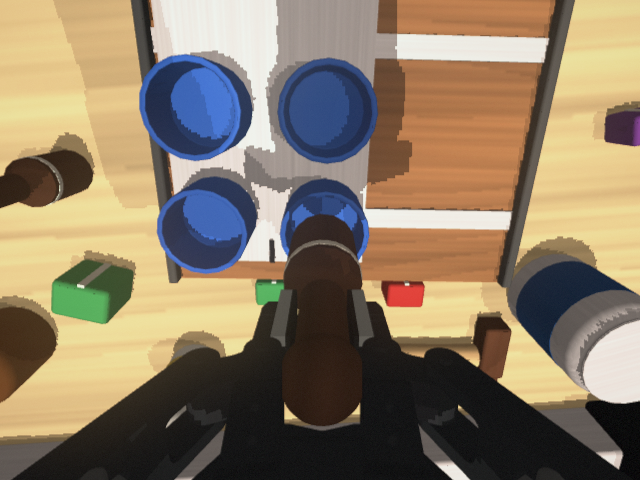

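```bash
python3 - <<'E'
from h import *
C=cam('wrist')
for n,c,r in [('C',328,110),('D',195,107),('B',204,224),('A',325,223)]: print(n,ray(C,(r,c),.09)[:2])
E
python3 -m inch '1 .02 .07 .6 0;1 0 0 .6 0;1 0 0 .2 0;1 0 0 0 0'
python3 -c "
from h import *; print(gp(),read_state()['contact_force'],gsteps([.6227,.0365,.133]))"
```

```text
C [0.54278851 0.04397258]
D [ 0.53525619 -0.0363621 ]
B [ 0.60970213 -0.04460055]
A [0.61522716 0.03715672]
clock: 16.1
ee_pos: [0.6185, 0.0333, 0.3031]
ee_rot: [3.128, 0.027, 3.067]
contact_force: [0.2, 0.6, -1.8]
grip_width: 0.0219
[0.62281088 0.03499629 0.14821651] [ 0.18249848  0.56939171 -1.77424247] [0.02 0.03 0.38]
```

```bash
python3 -m inch '1 .05 .03 .2 0;1 0 0 .2 0;1 0 0 0 0'
python3 -c "
from h import *; print(gp(),read_state()['contact_force'])"
```

```text
clock: 16.48
ee_pos: [0.6178, 0.0347, 0.2885]
ee_rot: [3.127, 0.031, 3.067]
contact_force: [-0.5, 0.3, -1.5]
grip_width: 0.0216
[0.62274049 0.03655302 0.13357862] [-0.49344661  0.26284085 -1.54439047]
```

```bash
python3 -m inch '1 0 0 .06 0;1 0 0 .03 0;.4 0 0 0 0;.4 0 0 0 0;.4 0 0 0 0;.35 0 0 -.5 0;.35 0 0 -.9 0;.35 0 0 -.9 0;.35 0 0 0 0'
python3 -c "
from h import *; print(gp(),read_state()['contact_force'],read_state()['ee_rot'],gsteps([.464,-.287,.2]))
im=find('scene','spindle1_mid',.1125)
cv2.imwrite('pics/s8.png',cv2.resize(im[160:400,90:410,::-1],None,fx=2.5,fy=2.5))"
```

```text
clock: 17.6
ee_pos: [0.6162, 0.0329, 0.3868]
ee_rot: [3.126, 0.04, 3.066]
contact_force: [-0.1, -0.1, 0.4]
grip_width: 0.0554
[0.62255968 0.03494199 0.23190333] [-0.11475185 -0.14904586  0.41781089] [3.12563911 0.04023268 3.06599036] [ 3.37 -8.33  0.53]
spindle1_mid 0.62 [232 341] [0.6128 0.0393]
spindle1_mid 0.34 [137 388] [0.4882 0.3563]
```

View pics/s8.png

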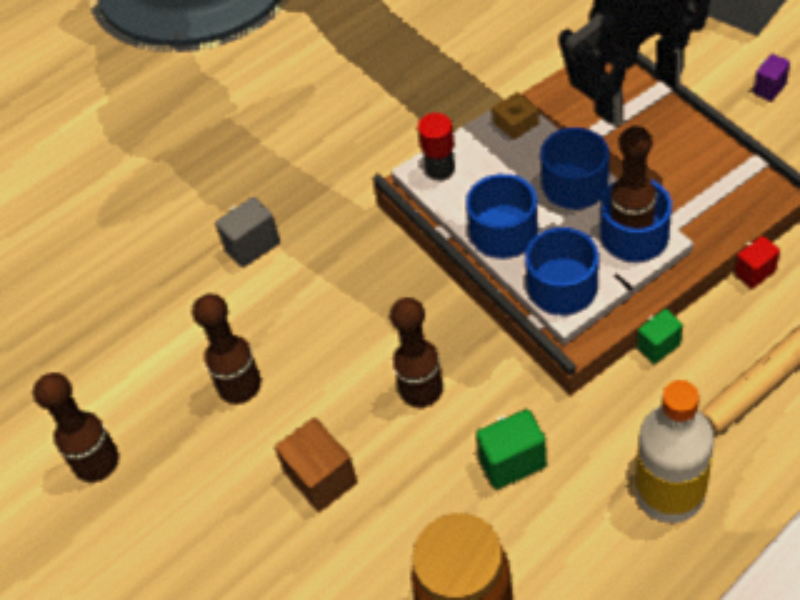

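```bash
python3 -m inch '.2 .4 -.9 0 0;.2 .4 -1 0 0;.2 .4 -1 0 0;.2 .4 -1 0 0;.2 .4 -1 0 0;.2 .4 -1 0 0;.2 .4 -1 0 0;.2 .4 -.8 0 0;.2 .1 -.4 .3 0;.2 0 0 .6 0;.2 0 0 .6 0;.2 0 0 0 0'
python3 -c "
from h import *; print(gp(),read_state()['ee_rot'],gsteps([.464,-.288,.16]))
find('wrist','spindle1_mid',.0625)
find('wrist','spindle2_mid',.0625)"
```

```text
clock: 19.2
ee_pos: [0.4515, -0.286, 0.3019]
ee_rot: [3.124, 0.01, 3.067]
contact_force: [-0.1, -0.4, 0.6]
grip_width: 0.0676
[ 0.45324801 -0.28337587  0.14689816] [3.12356134 0.00996374 3.06703515] [-0.28 -0.09 -0.33]
spindle2_mid 0.96 [262 316] [ 0.4639 -0.2871]
spindle2_mid 0.69 [436 147] [ 0.5954 -0.4249]
```

```bash
python3 -m inch '.2 -.27 -.09 0 0;.2 0 0 0 0;.2 0 0 .6 0;.2 0 0 .6 0;.2 0 0 0 0'
python3 -c "
from h import *; print(gp(),read_state()['ee_rot'],gsteps([.464,-.2875,.083]))"
```

```text
clock: 20.02
ee_pos: [0.467, -0.2912, 0.2592]
ee_rot: [3.128, 0.023, 3.069]
contact_force: [0.0, 0.1, -0.7]
grip_width: 0.0684
[ 0.47076471 -0.28934857  0.10420907] [3.12789733 0.02336183 3.06925226] [0.18 0.03 0.53]
```

```bash
python3 -m inch '.2 .2 .03 .4 0;.2 .05 0 .15 0;.2 0 0 0 0'
python3 -c "
from h import *; print(gp(),gsteps([.464,-.2875,.083]))"
```

```text
clock: 20.4
ee_pos: [0.4589, -0.29, 0.2394]
ee_rot: [3.13, 0.028, 3.069]
contact_force: [0.5, 0.1, -0.4]
grip_width: 0.0683
[ 0.46338604 -0.2885519   0.08446171] [-0.01  0.03  0.04]
```

```bash
python3 -m inch '1 0 0 0 0;1 0 0 0 0;1 0 0 0 0;1 0 0 0 0;1 0 0 0 0;1 0 0 -.8 0;1 0 0 -.9 0;1 0 0 -.9 0;1 0 0 -.5 0;1 0 0 0 0'
python3 -c "
from h import *; print(gp(),read_state()['grip_width'],read_state()['contact_force'],gsteps([.614,-.0465,.20]))"
```

```text
clock: 21.65
ee_pos: [0.455, -0.2908, 0.3663]
ee_rot: [3.129, 0.026, 3.069]
contact_force: [-0.4, -0.4, -1.9]
grip_width: 0.0227
[ 0.4591656  -0.28914871  0.21141052] 0.02270765510894173 [-0.4291189  -0.39301938 -1.86429806] [-3.42  6.32  0.45]
```

```bash
python3 -m inch '1 -.4 .7 0 0;1 -.45 .85 0 0;1 -.45 .85 0 0;1 -.45 .85 0 0;1 -.45 .85 0 0;1 -.45 .85 0 0;1 -.4 .75 0 0;1 -.3 .4 0 0;1 0 0 0 0'
python3 -c "
from h import *; print(gp(),read_state()['grip_width'],read_state()['contact_force'],gsteps([.614,-.0465,.20]),read_state()['ee_rot'])"
```

```text
clock: 22.78
ee_pos: [0.6073, -0.0498, 0.3576]
ee_rot: [3.129, 0.003, 3.066]
contact_force: [-1.3, -0.2, -2.1]
grip_width: 0.0227
[ 0.6079108  -0.04792746  0.20259241] 0.02271620538068388 [-1.25201278 -0.22364484 -2.11976   ] [-0.15  0.05  0.07] [3.12910297e+00 3.07073737e-03 3.06574448e+00]
```

```bash
python3 -m inch '1 -.19 .05 0 0;1 0 0 0 0;1 0 0 .6 0;1 0 0 .6 0;1 0 0 .2 0;1 0 0 0 0'
python3 -c "
from h import *; print(gp(),read_state()['contact_force'],gsteps([.615,-.0465,.133]),read_state()['ee_rot'])"
```

```text
clock: 23.52
ee_pos: [0.6136, -0.0559, 0.3015]
ee_rot: [3.132, 0.004, 3.054]
contact_force: [-0.4, 0.0, -2.5]
grip_width: 0.0226
[ 0.61431664 -0.0544846   0.14647871] [-0.38536494  0.0169117  -2.45095535] [0.   0.2  0.34] [3.13216713 0.0037122  3.05438237]
```

```bash
python3 -m inch '1 0 .2 0 0;1 0 0 0 0;1 0 0 .2 0;1 0 0 .2 0;1 0 0 0 0'
python3 -c "
from h import *; print(gp(),read_state()['contact_force'],gsteps([.615,-.0465,.133]),read_state()['ee_rot'])"
```

```text
clock: 24.15
ee_pos: [0.6172, -0.0477, 0.2917]
ee_rot: [3.13, 0.016, 3.055]
contact_force: [0.3, -0.3, -2.5]
grip_width: 0.0227
[ 0.61974566 -0.04607804  0.13673173] [ 0.2673141  -0.2651487  -2.47282512] [ 0.12 -0.02  0.09] [3.12996358 0.01558596 3.05452658]
```

```bash
python3 -m inch '1 .1 0 .08 0;1 0 0 .06 0;1 0 0 0 0;.4 0 0 0 0;.4 0 0 0 0;.4 0 0 0 0;.35 0 0 -.5 0;.35 0 0 -.9 0;.35 0 0 -.9 0;.35 0 0 0 0'
python3 -c "
from h import *; print(gp(),read_state()['contact_force'],read_state()['ee_rot'],gsteps([.439,-.408,.2]))
im=find('scene','spindle1_mid',.1125)
cv2.imwrite('pics/s9.png',cv2.resize(im[160:400,90:410,::-1],None,fx=2.5,fy=2.5))"
```

```text
clock: 25.4
ee_pos: [0.6133, -0.0491, 0.3882]
ee_rot: [3.129, 0.028, 3.054]
contact_force: [0.2, -0.2, 0.0]
grip_width: 0.0553
[ 0.6178611  -0.04758267  0.23327292] [ 0.19812074 -0.21805058  0.01436206] [3.12901384 0.02843918 3.05375329] [ 3.69 -9.38  0.61]
```

View pics/s9.png

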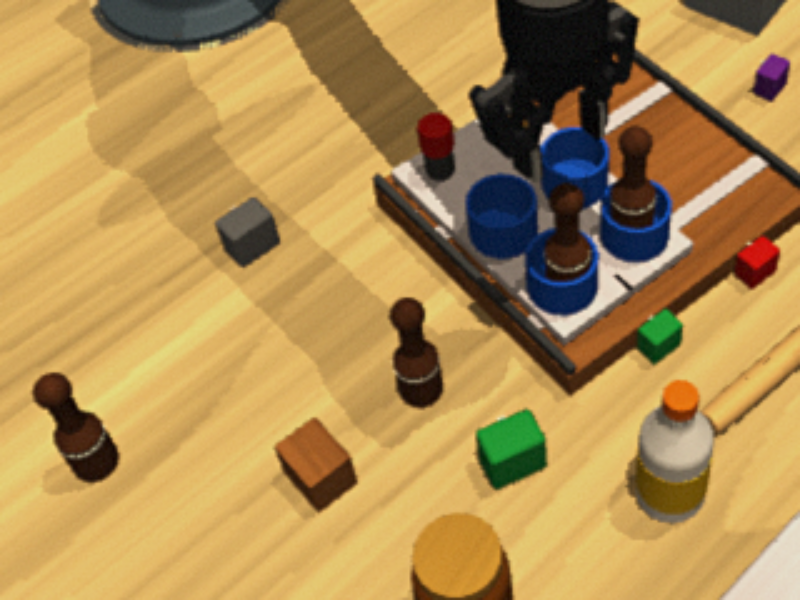

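```bash
python3 -m inch '.2 .2 -.9 0 0;.2 .2 -.9 0 0;.2 .2 -.9 0 0;.2 .1 -.6 .3 0;.2 0 0 .7 0;.2 0 0 .6 0;.2 0 0 0 0'
python3 -c "
from h import *; print(gp(),read_state()['ee_rot'],gsteps([.577,-.186,.16]))
find('wrist','spindle2_mid',.0625)"
```

```text
clock: 26.38
ee_pos: [0.5705, -0.1793, 0.3103]
ee_rot: [3.128, 0.008, 3.055]
contact_force: [-0.7, -0.6, 1.0]
grip_width: 0.0684
[ 0.57195113 -0.17735244  0.15531682] [3.12841467 0.00834707 3.05509687] [-0.15 -0.2  -0.12]
spindle2_mid 0.7 [339 572] [ 0.6586 -0.0067]
spindle2_mid 0.48 [399 221] [ 0.6863 -0.2612]
```

```bash
python3 -c "
from h import *; snap('wrist','w10.png')"
```

```text
(no output)
```

View pics/w10.png

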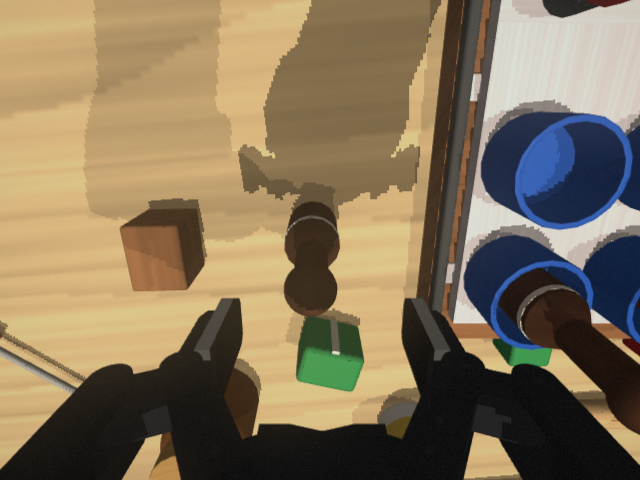

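```bash
python3 -c "
from h import *
C=cam('wrist');p=ray(C,(288,311),.111);print(p,gsteps([p[0],p[1],.083]))"
```

```text
[ 0.58011643 -0.18368903  0.111     ] [-0.13 -0.16  1.88]
```

```bash
python3 -m inch '.2 -.1 -.17 0 0;.2 0 0 0 0;.2 0 0 .6 0;.2 0 0 .6 0;.2 0 0 0 0'
python3 -c "
from h import *; print(gp(),gsteps([.579,-.1845,.083]))"
```

```text
clock: 27.15
ee_pos: [0.578, -0.1871, 0.2685]
ee_rot: [3.13, 0.023, 3.056]
contact_force: [-0.6, 0.1, -0.7]
grip_width: 0.0684
[ 0.58172799 -0.18555485  0.11352803] [0.09 0.01 0.76]
```

```bash
python3 -m inch '.2 .1 0 .5 0;.2 .03 0 .3 0;.2 0 0 0 0'
python3 -c "
from h import *; print(gp(),gsteps([.579,-.1845,.083]))"
python3 -m inch '1 0 0 0 0;1 0 0 0 0;1 0 0 0 0;1 0 0 0 0;1 0 0 0 0;1 0 0 -.8 0;1 0 0 -.9 0;1 0 0 -.9 0;1 0 0 -.5 0;1 0 0 0 0'
python3 -c "
from h import *; print(gp(),read_state()['grip_width'],read_state()['contact_force'],gsteps([.543,.0432,.20]),read_state()['ee_rot'])"
```

```text
clock: 27.52
ee_pos: [0.5751, -0.187, 0.239]
ee_rot: [3.13, 0.029, 3.056]
contact_force: [0.1, 0.3, 0.5]
grip_width: 0.0684
[ 0.57972513 -0.18562679  0.084064  ] [0.02 0.03 0.03]
clock: 28.78
ee_pos: [0.5711, -0.188, 0.3667]
ee_rot: [3.13, 0.028, 3.056]
contact_force: [0.2, -0.2, -3.0]
grip_width: 0.0227
[ 0.57554011 -0.18659628  0.21176989] 0.02267659283910115 [ 0.17936925 -0.20113958 -3.01511374] [1.31 5.65 0.32] [3.13037597 0.02751805 3.05631733]
```

```bash
python3 -m inch '1 .5 .5 0 0;1 .5 .8 0 0;1 .3 .85 0 0;1 0 .85 0 0;1 0 .85 0 0;1 0 .85 0 0;1 0 .6 0 0;1 0 .3 0 0;1 0 0 0 0'
python3 -c "
from h import *; print(gp(),read_state()['grip_width'],read_state()['contact_force'],gsteps([.543,.0432,.20]),read_state()['ee_rot'])"
```

```text
clock: 29.9
ee_pos: [0.5335, 0.0464, 0.3557]
ee_rot: [3.135, 0.009, 3.054]
contact_force: [0.4, 0.1, -1.3]
grip_width: 0.0224
[0.53494432 0.047323   0.20075086] 0.022448398566385627 [ 0.39954145  0.14348815 -1.34379285] [-0.21 -0.09  0.02] [3.13469927 0.00877758 3.05443064]
```

```bash
python3 -m inch '1 -.23 -.08 0 0;1 0 0 0 0;1 0 0 .5 0;1 0 0 .3 0;1 0 0 0 0'
python3 -c "
from h import *; print(gp(),read_state()['contact_force'],gsteps([.544,.0432,.133]),read_state()['ee_rot'])"
```

```text
clock: 30.52
ee_pos: [0.5437, 0.037, 0.3231]
ee_rot: [3.137, 0.01, 3.046]
contact_force: [0.1, 0.2, -1.7]
grip_width: 0.0226
[0.54530516 0.03764184 0.16807629] [ 0.08070916  0.17584619 -1.67230053] [0.05 0.13 0.88] [3.136571   0.00964818 3.04620971]
```

```bash
python3 -m inch '1 .03 .14 0 0;1 0 0 .4 0;1 0 0 .3 0;1 0 0 0 0'
python3 -c "
from h import *; print(gp(),read_state()['contact_force'],gsteps([.544,.0432,.133]),read_state()['ee_rot'])"
```

```text
clock: 31.02
ee_pos: [0.5437, 0.0434, 0.2941]
ee_rot: [3.136, 0.011, 3.047]
contact_force: [-0.4, 0.2, -2.1]
grip_width: 0.0223
[0.54547232 0.04409335 0.13913159] [-0.42265778  0.19297278 -2.05699239] [ 0.04 -0.03  0.15] [3.13589488 0.01115474 3.046526  ]
```

```bash
python3 -m inch '1 0 -.03 .12 0;1 0 0 .05 0;1 0 0 0 0;.4 0 0 0 0;.4 0 0 0 0;.4 0 0 0 0;.35 0 0 -.5 0;.35 0 0 -.9 0;.35 0 0 -.9 0;.35 0 0 0 0'
python3 -c "
from h import *; print(gp(),read_state()['contact_force'],read_state()['ee_rot'],gsteps([.439,-.408,.2]))
im=find('scene','spindle1_mid',.1125)
find('top','spindle1_mid',.0625)"
```

```text
clock: 32.28
ee_pos: [0.5445, 0.0412, 0.3855]
ee_rot: [3.134, 0.018, 3.046]
contact_force: [0.7, 1.1, 0.5]
grip_width: 0.0558
[0.54745926 0.04211509 0.23049081] [0.69181839 1.13058314 0.48973076] [3.13358677 0.01843755 3.045829  ] [  1.64 -11.47   0.64]
spindle1_mid 0.69 [230 345] [0.6155 0.0488]
```

```bash
python3 -m inch '.2 .15 -.9 0 0;.2 .15 -1 0 0;.2 .15 -1 0 0;.2 .15 -1 0 0;.2 .15 -1 0 0;.2 .15 -1 0 0;.2 .1 -1 0 0;.2 .1 -1 0 0;.2 .1 -1 0 0;.2 0 -1 .2 0;.2 0 -.6 .5 0;.2 0 0 .5 0'
python3 -m inch '.2 0 0 0 0'
python3 -c "
from h import *; print(gp(),read_state()['ee_rot'],gsteps([.439,-.408,.16]))
find('wrist','spindle2_mid',.0625);find('wrist','spindle1_mid',.0625)
snap('wrist','w11.png')"
```

```text
clock: 33.98
ee_pos: [0.4511, -0.3824, 0.3162]
ee_rot: [3.137, -0.013, 3.05]
contact_force: [-0.2, 1.0, 0.5]
grip_width: 0.068
clock: 34.1
ee_pos: [0.4504, -0.3819, 0.3135]
ee_rot: [3.134, -0.018, 3.049]
contact_force: [1.0, 0.9, -0.1]
grip_width: 0.0682
[ 0.44763954 -0.38056309  0.15856381] [ 3.13437868 -0.01831643  3.04879525] [ 0.15 -0.7  -0.04]
```

View pics/w11.png

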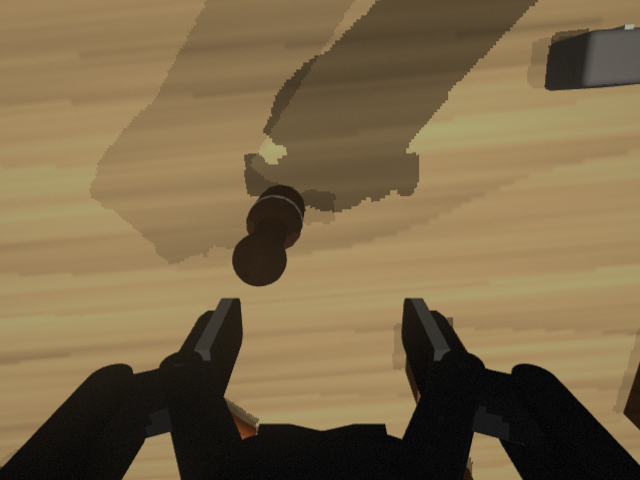

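```bash
python3 -c "
from h import *
C=cam('wrist');p=ray(C,(259,260),.111);print(p,ray(C,(220,273),.05),gsteps([p[0],p[1],.083]))"
```

```text
[ 0.43702691 -0.4122921   0.111     ] [ 0.43351852 -0.41252274  0.05      ] [ 0.22 -0.81  1.97]
```

```bash
python3 -m inch '.2 .22 -.78 0 0;.2 0 0 0 0;.2 0 0 .6 0;.2 0 0 .6 0;.2 0 0 0 0'
python3 -c "
from h import *; print(gp(),gsteps([.4365,-.412,.083]))"
```

```text
clock: 34.98
ee_pos: [0.4426, -0.4101, 0.2719]
ee_rot: [3.138, -0.004, 3.057]
contact_force: [0.3, 0.3, -0.1]
grip_width: 0.0683
[ 0.4421074  -0.40947169  0.1169176 ] [ 0.13 -0.08  0.85]
```

```bash
python3 -m inch '.2 .13 -.08 .5 0;.2 .05 0 .35 0;.2 0 0 0 0'
python3 -c "
from h import *; print(gp(),gsteps([.4365,-.412,.083]))"
python3 -m inch '1 0 0 0 0;1 0 0 0 0;1 0 0 0 0;1 0 0 0 0;1 0 0 0 0;1 0 0 -.8 0;1 0 0 -.9 0;1 0 0 -.9 0;1 0 0 -.9 0;1 0 0 -.3 0;1 0 0 0 0'
python3 -c "
from h import *; print(gp(),read_state()['grip_width'],read_state()['contact_force'],gsteps([.536,-.0405,.21]),read_state()['ee_rot'])"
```

```text
clock: 35.35
ee_pos: [0.4373, -0.412, 0.2404]
ee_rot: [3.14, 0.002, 3.059]
contact_force: [-0.1, 0.1, 0.2]
grip_width: 0.0683
[ 0.43756388 -0.41172216  0.08538614] [ 0.03 -0.01  0.06]
clock: 36.72
ee_pos: [0.437, -0.4114, 0.3959]
ee_rot: [3.138, -0.0, 3.06]
contact_force: [-0.3, 0.5, -2.0]
grip_width: 0.0233
[ 0.43699188 -0.4108175   0.24095096] 0.023285141532268145 [-0.32348485  0.47351662 -2.02506724] [-1.71  9.43  0.81] [ 3.13772739e+00 -4.80686642e-04  3.05977547e+00]
```

```bash
python3 -m inch '1 -.2 .7 0 0;1 -.2 .9 0 0;1 -.2 .9 0 0;1 -.2 .9 0 0;1 -.2 .9 0 0;1 -.2 .9 0 0;1 -.2 .9 0 0;1 -.2 .9 0 0;1 -.1 .9 0 0;1 0 .6 0 0;1 0 .3 0 0;1 0 0 0 0'
python3 -c "
from h import *; print(gp(),read_state()['grip_width'],read_state()['contact_force'],gsteps([.536,-.0405,.20]),read_state()['ee_rot'])"
```

```text
clock: 38.22
ee_pos: [0.532, -0.0523, 0.3748]
ee_rot: [3.135, -0.038, 3.058]
contact_force: [-0.1, 0.4, -1.9]
grip_width: 0.0228
[ 0.52613563 -0.05083939  0.21993803] 0.022780085162340133 [-0.06042113  0.41049136 -1.89805124] [-0.24  0.28  0.49] [ 3.13518629 -0.03830167  3.05807795]
```

```bash
python3 -m inch '1 -.32 .26 0 0;1 0 0 0 0;1 0 0 .6 0;1 0 0 .4 0;1 0 0 0 0'
python3 -c "
from h import *; print(gp(),read_state()['contact_force'],gsteps([.538,-.0405,.133]),read_state()['ee_rot'])"
```

```text
clock: 38.85
ee_pos: [0.5454, -0.0463, 0.3333]
ee_rot: [3.137, -0.037, 3.052]
contact_force: [-1.1, -0.3, -1.5]
grip_width: 0.0227
[ 0.53972772 -0.04513509  0.17842352] [-1.09511205 -0.32944208 -1.49515172] [0.01 0.11 1.14] [ 3.13739804 -0.03710163  3.05161965]
```

```bash
python3 -m inch '1 0 .12 0 0;1 0 0 0 0;1 0 0 .5 0;1 0 0 .4 0;1 0 0 0 0'
python3 -c "
from h import *; print(gp(),read_state()['contact_force'],gsteps([.539,-.0405,.133]),read_state()['ee_rot'])"
```

```text
clock: 39.48
ee_pos: [0.5459, -0.0412, 0.2992]
ee_rot: [3.136, -0.031, 3.052]
contact_force: [-0.3, -0.0, -0.5]
grip_width: 0.023
[ 0.54117088 -0.03999221  0.14429643] [-0.33193166 -0.00341138 -0.46504164] [ 0.04 -0.02  0.28] [ 3.13645953 -0.0311863   3.05162086]
```

```bash
python3 -m inch '1 .04 0 .15 0;1 0 0 .15 0;1 0 0 0 0'
python3 -c "
from h import *; print(gp(),read_state()['contact_force'],read_state()['ee_rot'])
im=find('scene','spindle1_mid',.1125)
cv2.imwrite('pics/s12.png',cv2.resize(im[160:300,230:410,::-1],None,fx=4,fy=4))"
```

```text
clock: 39.85
ee_pos: [0.5474, -0.042, 0.2939]
ee_rot: [3.134, -0.019, 3.051]
contact_force: [-0.1, 0.3, -2.5]
grip_width: 0.023
[ 0.54464093 -0.04055095  0.13889901] [-0.05540434  0.26231028 -2.47789436] [ 3.13393811 -0.01873481  3.0510936 ]
spindle1_mid 0.57 [231 341] [0.6115 0.0424]
```

View pics/s12.png

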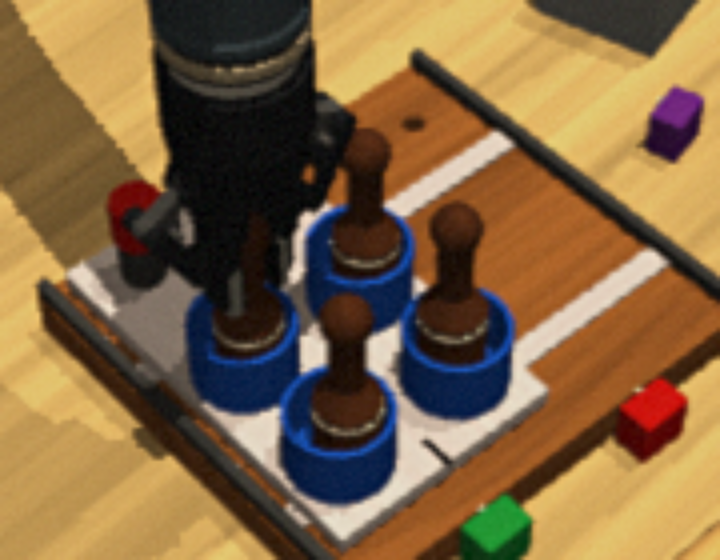

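```bash
python3 -m inch '1 .08 0 .1 0;1 0 0 .06 0;1 0 0 0 0;.4 0 0 0 0;.4 0 0 0 0;.4 0 0 0 0;.35 0 0 -.5 0;.35 0 0 -.9 0;.35 0 0 -.9 0;.35 0 0 0 0'
python3 -c "
from h import *; print(gp(),read_state()['contact_force'],read_state()['ee_rot'],jaw(),gsteps([.4444,-.0294,.2]))
find('wrist','knob',.093)"
```

```text
clock: 41.2
ee_pos: [0.5465, -0.0428, 0.3842]
ee_rot: [3.133, -0.017, 3.051]
contact_force: [-1.2, -0.4, -0.2]
grip_width: 0.0555
[ 0.54403082 -0.04127561  0.22927713] [-1.15758593 -0.41628373 -0.23924105] [ 3.13316939 -0.01688188  3.05107926] 84.8058173405519 [2.49 0.06 0.77]
knob 0.57 [ 83 321] [ 0.4434 -0.0314]
```

```bash
python3 -m inch '.3 .6 0 0 0;.3 .7 0 0 0;.3 .7 0 0 0;.3 .4 .05 .3 0;.3 0 0 .7 0;.3 0 0 .6 0;.3 0 0 0 0'
python3 -c "
from h import *; print(gp(),read_state()['ee_rot'],jaw(),gsteps([.4444,-.030,.093]))
find('wrist','knob',.093)"
```

```text
clock: 42.18
ee_pos: [0.441, -0.0297, 0.3094]
ee_rot: [3.138, -0.041, 3.052]
contact_force: [0.7, 0.1, -0.3]
grip_width: 0.0598
[ 0.43470668 -0.02853654  0.15455785] [ 3.13779595 -0.04087652  3.05226741] 84.87315088194195 [-0.31 -0.02  1.53]
knob 0.81 [284 320] [ 0.4425 -0.0305]
```

```bash
python3 -m inch '.3 -.25 -.03 0 0;.3 0 0 0 0;.3 0 0 .6 0;.3 0 0 .5 0;.3 0 0 0 0'
python3 -c "
from h import *; print(gp(),read_state()['ee_rot'],gsteps([.4444,-.030,.093]))"
```

```text
clock: 42.9
ee_pos: [0.4539, -0.0319, 0.2692]
ee_rot: [3.135, -0.028, 3.052]
contact_force: [-0.1, -0.6, 0.1]
grip_width: 0.0602
[ 0.4496279  -0.03053422  0.11428659] [ 3.13519943 -0.02809963  3.05239895] [ 0.12 -0.    0.54]
```

```bash
python3 -m inch '.3 .15 0 .3 0;.3 .06 0 .23 0;.3 0 0 0 0'
python3 -c "
from h import *; print(gp(),read_state()['ee_rot'],gsteps([.4444,-.030,.093]))"
python3 -m inch '1 0 0 0 0;1 0 0 0 0;1 0 0 0 0;1 0 0 0 0;1 0 0 0 0'
python3 -c "
from h import *; print(gp(),read_state()['ee_pos'],read_state()['contact_force'],gsteps([.4444,-.030,.093]))"
```

```text
clock: 43.28
ee_pos: [0.445, -0.031, 0.2485]
ee_rot: [3.134, -0.025, 3.052]
contact_force: [0.6, -0.0, 0.3]
grip_width: 0.0598
[ 0.44113288 -0.02950517  0.09353377] [ 3.13439245 -0.02541274  3.05238978] [-0.08 -0.01  0.01]
clock: 43.9
ee_pos: [0.4452, -0.0311, 0.2491]
ee_rot: [3.134, -0.025, 3.053]
contact_force: [-0.4, 0.5, -0.6]
grip_width: 0.0307
[ 0.44145812 -0.02958508  0.09414684] [ 0.44515565 -0.03105579  0.24909576] [-0.36119293  0.46451788 -0.59127669] [-0.07 -0.    0.03]
```

```bash
python3 -m inch '1 0 0 -.2 0;1 0 0 -.2 0;1 0 0 0 0;1 0 0 0 0'; python3 -c "
from h import *; s=read_state();print(s['ee_pos'],s['contact_force'],s['ee_pos']+[.01004,.1196,0])"
```

```text
clock: 44.4
ee_pos: [0.4452, -0.031, 0.2654]
ee_rot: [3.135, -0.025, 3.053]
contact_force: [0.9, 0.4, -5.9]
grip_width: 0.0302
[ 0.44518483 -0.03096703  0.26535924] [ 0.93143594  0.38176082 -5.93489316] [0.45522483 0.08863297 0.26535924]
```

```bash
python3 -m inch '1 0 .1 0 0;1 0 .2 0 0;1 0 .25 0 0;1 0 .25 0 0;1 0 .25 0 0;1 0 .25 0 0;1 0 .25 0 0;1 0 .25 0 0;1 0 .25 0 0;1 0 .2 0 0;1 0 .1 0 0;1 0 0 0 0'; python3 -c "
from h import *; s=read_state();print(s['ee_pos'],s['contact_force'],s['grip_width'],steps([.4552,.0886,s['ee_pos'][2]]))"
```

```text
clock: 45.9
ee_pos: [0.4545, 0.0693, 0.2655]
ee_rot: [3.136, -0.024, 3.053]
contact_force: [2.5, -0.5, -6.8]
grip_width: 0.0304
[0.45445178 0.06926486 0.26552309] [ 2.48335855 -0.5058447  -6.78461504] 0.030407258746619648 [0.02 0.48 0.  ]
```

```bash
python3 -m inch '1 0 .2 0 0;1 0 .2 0 0;1 0 .08 0 0;1 0 0 0 0;1 0 0 0 0'; python3 -c "
from h import *; s=read_state();print(s['ee_pos'],s['contact_force'],s['grip_width'],steps([.4552,.0886,s['ee_pos'][2]]))"
```

```text
clock: 46.52
ee_pos: [0.4563, 0.0892, 0.2656]
ee_rot: [3.136, -0.024, 3.052]
contact_force: [2.3, -1.9, -7.2]
grip_width: 0.0305
[0.45629247 0.08916956 0.26561262] [ 2.34261253 -1.93763001 -7.16445905] 0.030491788444774633 [ 0.03 -0.02  0.  ]
```

```bash
python3 -m inch '1 0 -.01 .2 0;1 0 0 .2 0;1 0 0 0 0;1 0 0 0 0'; python3 -c "
from h import *; s=read_state();print(s['ee_pos'],s['contact_force'])"
```

```text
clock: 47.02
ee_pos: [0.4563, 0.089, 0.2491]
ee_rot: [3.135, -0.023, 3.052]
contact_force: [0.5, 0.2, -1.0]
grip_width: 0.0305
[0.45627077 0.08904357 0.24912892] [ 0.5415617   0.19963174 -0.97243653]
```

```bash
python3 -m inch '.3 0 0 0 0;.3 0 0 0 0;.3 0 0 -.3 0;.3 0 0 -.9 0;.3 0 0 -1 0;.3 0 .5 -.7 0;.3 0 .7 0 0;.3 0 0 0 0'
python3 - <<'E'
from h import *
print(gp(),read_state()['ee_rot'])
find('wrist','knob',.093);find('wrist','gauge_hole',.066);find('wrist','gauge_pin_mid',.0765)
print('top');find('top','gauge_pin_mid',.0765,.1)
im=find('scene','gauge_pin_mid',.0765,.1); find('scene','knob',.093)
cv2.imwrite('pics/s13.png',cv2.resize(im[110:310,220:460,::-1],None,fx=3.3,fy=3))
E
```

```text
clock: 48.02
ee_pos: [0.4632, 0.1364, 0.3744]
ee_rot: [3.131, -0.021, 3.05]
contact_force: [-0.5, -0.7, -0.3]
grip_width: 0.0599
[0.46016679 0.1383681  0.21946788] [ 3.13099967 -0.02066241  3.05014042]
knob 0.55 [231 252] [0.4533 0.0898]
gauge_hole 0.88 [223 376] [0.4638 0.1799]
top
gauge_pin_mid 0.72 [208 304] [0.64   0.0763]
gauge_pin_mid 0.65 [272 174] [0.4562 0.4295]
gauge_pin_mid 0.47 [129 393] [0.4527 0.4295]
gauge_pin_mid 0.46 [399 274] [ 0.7636 -0.2999]
knob 0.62 [187 305] [0.4475 0.1002]
```

View pics/s13.png

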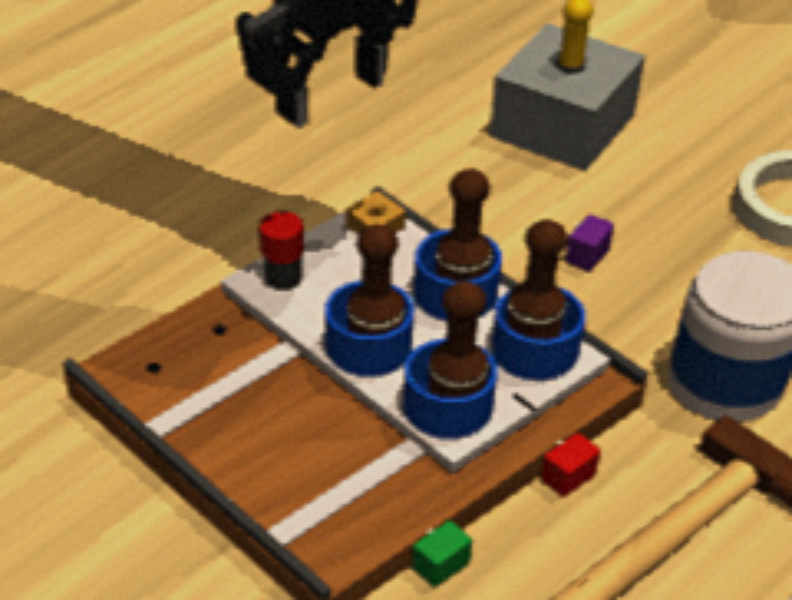

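```bash
python3 -m inch '.3 .05 .8 0 0;.3 .05 .9 0 0;.3 .05 .9 0 0;.3 .05 .9 0 0;.3 0 .9 0 0;.3 0 .9 0 0;.3 0 .9 0 0;.3 0 .5 .2 0;.3 0 .2 .4 0;.3 0 0 .3 0;.3 0 0 0 0'
python3 - <<'E'
from h import *
print(gp(),read_state()['ee_rot'],jaw(),gsteps([.455,.4295,.17]))
im=find('wrist','gauge_pin_mid',.0765,.1)
h=cv2.cvtColor(im,cv2.COLOR_RGB2HSV); m=cv2.inRange(h,(20,150,90),(35,255,255))
n,l,st,ce=cv2.connectedComponentsWithStats(m); print([(st[i].tolist(),ce[i]) for i in range(1,n) if st[i][4]>60])
E
```

```text
clock: 50.0
ee_pos: [0.4829, 0.4147, 0.3346]
ee_rot: [3.139, -0.025, 3.039]
contact_force: [0.9, 0.3, 0.3]
grip_width: 0.0596
[0.47914779 0.41551871 0.17968933] [ 3.138554   -0.02487726  3.03917238] 84.12741958017837 [0.63 0.29 0.26]
gauge_pin_mid 0.59 [207 324] [0.4537 0.42  ]
[([308, 214, 41, 36, 1127], array([328.51109139, 232.43478261]))]
```

```bash
python3 -c "
from h import *
C=cam('wrist');print(C[0][0,0]); p=ray(C,(231,328),.127);print(p,gsteps([p[0],p[1],.17]))"
```

```text
365.11218331145034
[0.45584943 0.42189792 0.127     ] [0.6  0.08 0.29]
```

```bash
python3 -m inch '.3 .58 .12 0 0;.3 0 0 .2 0;.3 0 0 0 0'
python3 - <<'E'
from h import *
print(gp(),read_state()['ee_rot'],jaw())
im=find('wrist','gauge_pin_mid',.0765,.1)
h=cv2.cvtColor(im,cv2.COLOR_RGB2HSV); m=cv2.inRange(h,(20,150,90),(35,255,255))
n,l,st,ce=cv2.connectedComponentsWithStats(m); C=cam('wrist')
for i in range(1,n):
  if st[i][4]>60:
    x,y,w,hh,_=st[i]; p=ray(C,(y+hh-w/2,x+w/2),.127);print(st[i],p,gsteps([p[0],p[1],.1]))
E
```

```text
clock: 50.48
ee_pos: [0.4588, 0.422, 0.3298]
ee_rot: [3.134, -0.022, 3.039]
contact_force: [-0.4, 0.1, 1.5]
grip_width: 0.0596
[0.45542989 0.42350913 0.17486922] [ 3.13425633 -0.02246013  3.0385929 ] 84.08910849473776
gauge_pin_mid 0.7 [242 317] [0.4516 0.421 ]
[307 275  15  16 110] [0.45792734 0.42019736 0.127     ] [-0.1  -0.11  1.88]
```

```bash
python3 -m inch '.3 0 -.06 .6 0;.3 0 0 .5 0;.3 0 0 0 0'
python3 - <<'E'
from h import *
print(gp(),gsteps([.4545,.421,.1]))
im=find('wrist','gauge_pin_mid',.0765,.1)
snap('wrist','w14.png')
E
```

```text
clock: 50.95
ee_pos: [0.4591, 0.4205, 0.2867]
ee_rot: [3.131, -0.019, 3.038]
contact_force: [0.1, 0.4, 0.6]
grip_width: 0.06
[0.45630692 0.42241632 0.1317082 ] [ 0.03 -0.05  0.79]
gauge_pin_mid 0.71 [268 316] [0.4527 0.4199]
```

View pics/w14.png

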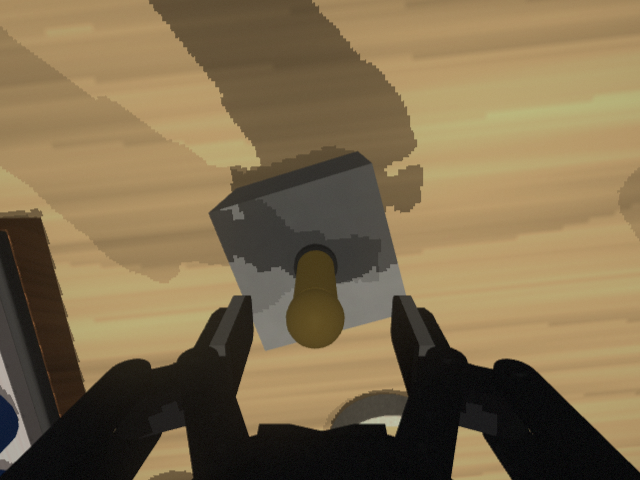

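```bash
python3 -c "
from h import *
C=cam('wrist'); p=ray(C,(319,315),.127);print(p)"
python3 -m inch '.3 .1 -.06 .4 0;.3 .03 0 .36 0;.3 0 0 0 0'
python3 -c "
from h import *; print(gp(),gsteps([.4545,.4205,.1]))"
```

```text
[0.45587178 0.42056697 0.127     ]
clock: 51.48
ee_pos: [0.4536, 0.4197, 0.2575]
ee_rot: [3.126, -0.016, 3.038]
contact_force: [0.7, 0.7, 0.1]
grip_width: 0.0599
[0.45137838 0.42231294 0.10254508] [-0.08 -0.04  0.06]
```

```bash
python3 -m inch '.3 -.08 -.04 .05 0;.3 0 0 0 0;1 0 0 0 0;1 0 0 0 0;1 0 0 0 0;1 0 0 0 0;1 0 0 0 0;1 0 0 0 0'
python3 -c "
from h import *; s=read_state();print(gp(),s['grip_width'],s['contact_force'],s['ee_rot'])"
python3 -m inch '1 0 0 -.7 0;1 0 0 -.9 0;1 0 0 -.9 0;1 0 0 0 0'
python3 -c "
from h import *; s=read_state();print(gp(),s['grip_width'],s['contact_force'],s['ee_rot'],gsteps([.4635,.180,.18]))"
```

```text
clock: 52.48
ee_pos: [0.4574, 0.4176, 0.2561]
ee_rot: [3.125, -0.015, 3.037]
contact_force: [0.4, -0.2, 0.4]
grip_width: 0.0188
[0.45533418 0.42033763 0.10111106] 0.01878849792403418 [ 0.40003705 -0.22868449  0.41245402] [ 3.12531416 -0.01480465  3.03742052]
clock: 52.98
ee_pos: [0.4584, 0.416, 0.3572]
ee_rot: [3.127, -0.016, 3.037]
contact_force: [0.1, -0.8, -1.3]
grip_width: 0.0189
[0.45616562 0.41846848 0.20228063] 0.01892843611428981 [ 0.06796436 -0.83569768 -1.30011298] [ 3.12702828 -0.01612355  3.03742392] [-0.81 -5.92  0.46]
```

```bash
python3 -m inch '1 -.1 -.6 0 0;1 -.1 -.8 0 0;1 -.1 -.8 0 0;1 -.1 -.8 0 0;1 -.1 -.8 0 0;1 -.1 -.8 0 0;1 -.1 -.7 0 0;1 0 -.4 0 0;1 0 0 0 0'
python3 -c "
from h import *; s=read_state();print(gp(),s['grip_width'],s['contact_force'],s['ee_rot'],gsteps([.4635,.180,.18]))"
```

```text
clock: 54.1
ee_pos: [0.4567, 0.1655, 0.3429]
ee_rot: [-3.138, -0.034, 3.028]
contact_force: [-0.1, -0.5, -1.1]
grip_width: 0.0191
[0.45144811 0.16549687 0.18795283] 0.019066556213294544 [-0.08750883 -0.51436806 -1.08436588] [-3.13768645 -0.03370843  3.02797422] [-0.26  0.4   0.19]
```

```bash
cat >> h.py <<'E'
RG=Ro.from_euler('xyz',[3.12531,-.0148,3.0374]).as_matrix()
def tip():
    s=read_state();R=Ro.from_euler('xyz',s['ee_rot']).as_matrix(); return gp()+R@RG.T@[0,0,-.087]
def tsteps(xy,z):
    s=read_state();R=Ro.from_euler('xyz',s['ee_rot']).as_matrix(); return np.round(R.T@(np.array([*xy,z])-tip())/.04,2)
E
python3 -m inch '1 -.28 .4 0 0;1 0 0 0 0;1 0 0 0 0'
python3 - <<'E'
from h import *
print(gp(),tip(),read_state()['ee_rot'],tsteps((.4635,.18),.08))
C,im=snap('wrist'); 
for k,z in (('gauge_hole',.066),('knob',.093)):
  for d in tip_of('wrist',k): print(k,d['p'],d['location'],ray(C,d['location'],z))
print('tip px',proj(C,tip()))
cv2.imwrite('pics/w15.png',cv2.resize(im[130:380,200:440,::-1],None,fx=2.4,fy=2.4))
E
```

```text
clock: 54.48
ee_pos: [0.4704, 0.1842, 0.3418]
ee_rot: [-3.138, -0.034, 3.033]
contact_force: [0.3, 0.5, -1.3]
grip_width: 0.0187
[0.46508086 0.184269   0.1869328 ] [0.46324581 0.18276626 0.09996514] [-3.13841033 -0.03389916  3.03276347] [-0.03 -0.07  0.5 ]
gauge_hole 0.59 [233.9, 316.9] [0.46161486 0.18060178 0.066     ]
knob 0.93 [250.1, 174.4] [0.45442546 0.08997855 0.093     ]
tip px (np.float64(252.07277613852855), np.float64(318.9854836216321))
```

View pics/w15.png

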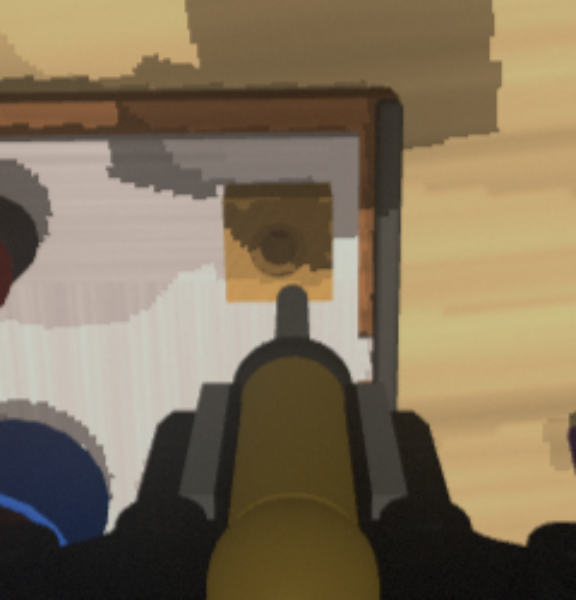

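```bash
python3 -m inch '1 .05 -.1 0 0;1 0 0 .3 0;1 0 0 .2 0;1 0 0 0 0;1 0 0 0 0'
python3 - <<'E'
from h import *
print(gp(),tip(),tsteps((.4615,.1784),.07))
C,im=snap('wrist')
for d in tip_of('wrist','gauge_hole'): print(d['p'],d['location'],ray(C,d['location'],.066))
print(proj(C,tip()))
# tip pixel: darkest-free column estimate of shank
g=im[:,:,2].astype(int)-im[:,:,0]
r=int(proj(C,tip())[0])
for rr in (r+4,r+10): print(rr,im[rr,300:340].tolist()[::3])
E
```

```text
clock: 55.25
ee_pos: [0.4664, 0.1791, 0.3203]
ee_rot: [-3.138, -0.035, 3.031]
contact_force: [0.3, -0.3, -1.0]
grip_width: 0.0193
[0.46101243 0.17910679 0.16541586] [0.45910118 0.17758069 0.07845025] [-0.06  0.03  0.21]
0.96 [248.8, 324.0] [0.46162258 0.17994616 0.066     ]
0.55 [183.1, 623.7] [0.4390609  0.36902342 0.066     ]
(np.float64(252.1247183385794), np.float64(320.0098238673561))
256 [[176, 139, 93], [168, 128, 76], [173, 133, 78], [168, 129, 74], [169, 130, 76], [79, 69, 55], [65, 61, 57], [67, 63, 57], [67, 63, 56], [64, 60, 54], [124, 96, 55], [85, 65, 42], [87, 68, 43], [87, 69, 42]]
262 [[197, 160, 113], [196, 150, 87], [195, 150, 86], [197, 149, 86], [194, 149, 86], [89, 75, 59], [67, 64, 59], [68, 65, 59], [68, 65, 58], [66, 62, 57], [196, 150, 85], [194, 146, 84], [195, 148, 84], [190, 144, 82]]
```

```bash
python3 -m inch '1 -.06 .03 0 0;1 0 0 0 0;1 0 0 .2 0;1 0 0 0 0'
python3 - <<'E'
from h import *
print(gp(),tip(),tsteps((.4615,.1784),.06),read_state()['contact_force'],read_state()['ee_rot'])
E
```

```text
clock: 55.85
ee_pos: [0.469, 0.1803, 0.3123]
ee_rot: [-3.139, -0.034, 3.032]
contact_force: [1.0, 0.4, -1.7]
grip_width: 0.0188
[0.46375666 0.18045718 0.1573583 ] [0.46194082 0.17899666 0.07038952] [ 0.   -0.02  0.26] [ 1.03953342  0.43356398 -1.71540734] [-3.13889535 -0.03371058  3.0316297 ]
```

```bash
python3 -m inch '1 0 -.01 .15 0;1 0 0 .15 0;1 0 0 0 0'
python3 - <<'E'
from h import *
print(gp(),tip(),tsteps((.4615,.1784),.05),read_state()['contact_force'],read_state()['ee_rot'])
E
```

```text
clock: 56.22
ee_pos: [0.4684, 0.1798, 0.2991]
ee_rot: [-3.138, -0.034, 3.032]
contact_force: [0.4, -1.2, -0.2]
grip_width: 0.0191
[0.46305545 0.17991793 0.14421181] [0.46118914 0.17842674 0.05724461] [-0.01  0.    0.18] [ 0.38225211 -1.1697103  -0.22885787] [-3.13847981 -0.03424756  3.03155774]
```

```bash
python3 -m inch '1 -.01 0 .25 0;1 -.01 0 .25 0;1 0 0 0 0'
python3 - <<'E'
from h import *
print(gp(),tip(),read_state()['contact_force'],read_state()['ee_rot'])
E
```

```text
clock: 56.6
ee_pos: [0.4684, 0.1798, 0.2775]
ee_rot: [-3.138, -0.035, 3.032]
contact_force: [-0.1, -0.7, -1.6]
grip_width: 0.019
[0.46305455 0.17983232 0.12260583] [0.46115958 0.17832565 0.03563952] [-0.12398953 -0.73191233 -1.56598812] [-3.13826686 -0.03455589  3.0315677 ]
```

```bash
python3 -m inch '1 -.01 0 .2 0;1 -.01 0 .2 0;1 0 0 0 0'
python3 -c "
from h import *
print(gp(),read_state()['contact_force'])"
python3 -m inch '1 0 0 .15 0;1 0 0 .1 0;1 0 0 0 0'
python3 -c "
from h import *
print(gp(),read_state()['contact_force'],read_state()['grip_width'])"
```

```text
clock: 56.98
ee_pos: [0.4688, 0.1797, 0.2603]
ee_rot: [-3.138, -0.034, 3.032]
contact_force: [-0.7, 0.5, 0.5]
grip_width: 0.0192
[0.46340874 0.17979391 0.10540971] [-0.67531113  0.51727443  0.46031311]
clock: 57.35
ee_pos: [0.469, 0.1797, 0.2521]
ee_rot: [-3.14, -0.035, 3.032]
contact_force: [-0.7, -0.2, -1.5]
grip_width: 0.0189
[0.46356638 0.18002572 0.09714853] [-0.68720434 -0.18092383 -1.45868202] 0.01890471653016795
```

```bash
python3 -m inch '1 0 0 .08 0;1 0 0 0 0'
python3 -c "
from h import *
print(gp(),read_state()['contact_force'])"
python3 -m inch '1 0 0 .08 0;1 0 0 0 0'
python3 -c "
from h import *
print(gp(),read_state()['contact_force'])"
```

```text
clock: 57.6
ee_pos: [0.4696, 0.1796, 0.2523]
ee_rot: [3.141, -0.035, 3.031]
contact_force: [0.4, 0.0, -1.2]
grip_width: 0.0191
[0.46423196 0.18030911 0.09743005] [ 0.44329457  0.03161152 -1.22199351]
clock: 57.85
ee_pos: [0.47, 0.1795, 0.2521]
ee_rot: [3.139, -0.036, 3.031]
contact_force: [0.4, -0.4, -1.9]
grip_width: 0.019
[0.46449863 0.18044615 0.09717768] [ 0.37938668 -0.35447534 -1.85166037]
```

```bash
python3 -m inch '.3 0 0 0 0;.3 0 0 0 0;.3 0 0 -.3 0;.3 0 0 -.9 0;.3 0 0 -1 0;.3 0 0 -1 0;.3 0 0 -1 0;.3 0 .8 -.5 0;.3 0 .8 0 0;.3 0 .8 0 0;.3 0 0 0 0'
python3 - <<'E'
from h import *
find('wrist','gauge_pin_mid',.0725)
C,im=snap('scene'); print([(d['p'],d['location'],ray(C,d['location'],.0725)) for d in tip_of('scene','gauge_pin_mid')])
print([(d['p'],d['location'],ray(C,d['location'],.093)) for d in tip_of('scene','knob')])
print('expected pin mid px home/up5mm',proj(C,[.4618,.18,.0725]),proj(C,[.4618,.18,.0775]))
cv2.imwrite('pics/s16.png',cv2.resize(im[120:320,220:460,::-1],None,fx=3.3,fy=3))
E
```

```text
clock: 59.22
ee_pos: [0.4882, 0.2753, 0.4514]
ee_rot: [3.136, -0.03, 3.028]
contact_force: [0.4, 0.3, -0.2]
grip_width: 0.0596
gauge_pin_mid 0.56 [193 221] [0.4601 0.1828]
[(0.56, [224.3, 329.2], array([0.55607642, 0.06522051, 0.0725    ]))]
[(0.63, [191.6, 303.1], array([0.45469422, 0.08516841, 0.093     ]))]
expected pin mid px home/up5mm (np.float64(178.85087876770197), np.float64(332.7146529571642)) (np.float64(177.3464027236862), np.float64(332.73836595311684))
```

```bash
python3 - <<'E'
from h import *
from scipy.optimize import least_squares
o=[]
for n in('scene','wrist'):
    C,im=snap(n); h=cv2.cvtColor(im,cv2.COLOR_RGB2HSV); m=cv2.inRange(h,(20,140,60),(35,255,255))
    pr=proj(C,[.4618,.18,.12]); k,l,st,ce=cv2.connectedComponentsWithStats(m)
    print(n,'expected ball',np.round(proj(C,[.4618,.18,.123]),1),'mid handle',np.round(proj(C,[.4618,.18,.0925]),1))
    for i in range(1,k):
        if st[i][4]>15 and np.hypot(*(ce[i][::-1]-pr))<60: print(st[i],ce[i])
E
```

```text
scene expected ball [163.2 333. ] mid handle [172.8 332.8]
[317 105  11   7  22] [321.86363636 108.13636364]
[309 111   7   6  17] [312.35294118 113.58823529]
[298 117  12   9  29] [303.96551724 120.34482759]
[291 123  10   5  16] [295.6875 124.9375]
[360 141   9   5  16] [363.8125 142.9375]
[329 157  12  25 203] [334.11330049 168.42364532]
[375 178   7  14  26] [378.34615385 183.07692308]
wrist expected ball [206. 208.] mid handle [198.7 217.7]
[195 195  27  27 568] [207.91373239 208.04753521]
```

```bash
python3 -m inch '1 0 -.8 0 0;1 0 -.8 0 0;1 0 -.75 .3 0;1 0 0 .8 0;1 0 0 .7 0;1 0 0 .4 0;1 0 0 0 0'
python3 -c "
from h import *
print(gp(),gsteps([.4618,.18,.16]),read_state()['ee_rot'],read_state()['grip_width'])"
```

```text
clock: 60.45
ee_pos: [0.4746, 0.1716, 0.3616]
ee_rot: [3.135, -0.029, 3.015]
contact_force: [-0.7, -1.0, 0.8]
grip_width: -0.0002
[0.4703406  0.17312276 0.20670132] [0.2  0.14 1.17] [ 3.13525332 -0.02871375  3.01507634] -0.0002351379287945903
```

```bash
python3 -m inch '1 .2 .15 0 0;1 0 0 0 0;1 0 0 .4 0;1 0 0 .4 0;1 0 0 .1 0;1 0 0 0 0'
python3 -c "
from h import *
print(gp(),gsteps([.4618,.18,.153]),read_state()['contact_force'])"
```

```text
clock: 61.2
ee_pos: [0.4665, 0.1797, 0.326]
ee_rot: [3.132, -0.025, 3.016]
contact_force: [1.1, -0.0, 0.7]
grip_width: -0.0001
[0.46279365 0.18163544 0.17105761] [ 0.01 -0.05  0.45] [ 1.09297081e+00 -5.36246073e-04  7.41284080e-01]
```

```bash
python3 -m inch '1 0 -.03 .2 0;1 0 0 .12 0;1 0 0 0 0'
python3 -c "
from h import *
print(gp(),read_state()['contact_force'])"
python3 -m inch '1 0 0 .1 0'
python3 -c "
from h import *
print(gp(),read_state()['contact_force'])"
python3 -m inch '1 0 0 .1 0'
python3 -c "
from h import *
print(gp(),read_state()['contact_force'])"
python3 -m inch '1 0 0 .15 0'
python3 -c "
from h import *
print(gp(),read_state()['contact_force'])"
```

```text
clock: 61.58
ee_pos: [0.4663, 0.1786, 0.3129]
ee_rot: [3.132, -0.024, 3.015]
contact_force: [-0.1, -0.2, 0.5]
grip_width: 0.0001
[0.46277219 0.18058275 0.15791471] [-0.09507724 -0.22561154  0.51337535]
clock: 61.7
ee_pos: [0.4664, 0.1787, 0.3091]
ee_rot: [3.131, -0.023, 3.015]
contact_force: [-0.2, 0.4, 0.4]
grip_width: -0.0001
[0.46304469 0.18076301 0.15410856] [-0.15183218  0.40886681  0.42067328]
clock: 61.82
ee_pos: [0.4682, 0.1793, 0.3081]
ee_rot: [3.127, -0.019, 3.015]
contact_force: [-2.8, -0.3, 34.4]
grip_width: -0.0003
[0.46557542 0.1818562  0.15312233] [-2.81888045 -0.27096378 34.35107146]
clock: 61.95
ee_pos: [0.4711, 0.1802, 0.3079]
ee_rot: [3.12, -0.012, 3.015]
contact_force: [-11.9, -4.6, 53.6]
grip_width: 0.0001
[0.46956223 0.18371659 0.15293563] [-11.87256535  -4.572115    53.63695091]
```

```bash
python3 -m inch '1 0 0 -.5 0;1 0 0 -.9 0;1 0 0 -1 0;1 0 0 -1 0;1 0 .9 -.5 0;1 0 .9 0 0;1 0 .9 0 0;.5 0 .9 0 0;.5 0 0 0 0;.5 0 0 0 0;.5 0 0 0 0'
python3 - <<'E'
from h import *
for n in('scene','top'):
    C,im=snap(n); h=cv2.cvtColor(im,cv2.COLOR_RGB2HSV); m=cv2.inRange(h,(20,140,60),(35,255,255))
    k,l,st,ce=cv2.connectedComponentsWithStats(m); pr=proj(C,[.4618,.18,.12])
    print(n,[(st[i].tolist()) for i in range(1,k) if st[i][4]>15 and np.hypot(*(ce[i][::-1]-pr))<20])
    for t,z in (('spindle1_mid',.1125),('knob',.093),('pointer',.046),('offcut',0)):
        print(t,[(round(d['p'],2),np.round(ray(C,d['location'],z)[:2],3).tolist()) for d in tip_of(n,t) if d['p']>.2])
    # spindle heads: dark-brown pixel at expected ball centres (carriage +60)
    for x,y in ((.6227,.0365),(.6157,-.0472),(.543,.0432),(.541,-.0405)):
        r,c=proj(C,[x+.01,y+.1196,.161]); print(np.round((r,c)),im[int(r),int(c)],end=' ')
    print()
E
```

```text
clock: 63.32
ee_pos: [0.4922, 0.3209, 0.4748]
ee_rot: [3.115, -0.008, 3.011]
contact_force: [-0.2, -0.5, 0.4]
grip_width: 0.0427
scene [[329, 157, 11, 25, 200]]
spindle1_mid []
knob [(0.52, [0.443, 0.096]), (0.5, [0.707, -0.471]), (0.29, [0.571, 0.06])]
pointer [(0.67, [0.661, 0.119])]
offcut [(0.89, [0.584, -0.298])]
[192. 385.] [57 30 15] [211. 357.] [42 19  4] [173. 358.] [47 24  9] [192. 332.] [58 29 17] 
top [[260, 265, 8, 8, 43]]
spindle1_mid [(0.69, [0.634, 0.155])]
knob [(0.67, [0.445, 0.094])]
pointer [(0.71, [0.646, 0.438]), (0.66, [0.674, 0.119])]
offcut [(0.72, [0.574, -0.299])]
[202. 273.] [69 44 28] [205. 304.] [58 37 24] [231. 269.] [57 37 24] [232. 301.] [65 41 27]
```

```bash
python3 - <<'E'
from h import *
a=cv2.imread('pics/scene0.png'); b=cv2.imread('pics/s16.png'); C,im=snap('scene'); im=im[:,:,::-1]
for n,(x0,y0,x1,y1) in dict(offcut=(195,320,240,365),biggreen=(275,315,312,360),bottle=(340,308,380,370),jar=(250,360,300,420),screw=(105,425,230,460),can=(420,190,470,250),tape=(440,155,485,195),malletend=(430,245,475,285),grey=(172,235,205,270)).items():
    print(n,np.abs(a[y0:y1,x0:x1].astype(int)-im[y0:y1,x0:x1]).mean().round(1))
hand_in()
E
```

```text
offcut 3.0
biggreen 2.9
bottle 3.0
jar 3.0
screw 3.0
can 3.0
tape 2.9
malletend 3.0
grey 8.5
the job is handed in; nothing more can be done
```

The boring jig job is done and handed in at about 63 s of the 210 s allowed. There were four spindles at the start.

**What I did:**
- I pulled the plunger, slid the carriage to the small green tab and let the plunger drop.
- I stood all four spindles foot down, one to a cup.
- I pulled the plunger again, slid the loaded carriage 120 mm to the red tab and let the plunger drop.
- Last, I moved the gauge pin from its stand into the gauge block. The stand had been knocked about 3 cm during the run, so I measured its place again first.

**Last checks:**
- **Plunger:** it came down to the same height as when it was locked at the start.
- **Pointer:** it sits at the red tab.
- **Gauge pin:** pressing on its ball met a firm stop at the fully home height, with about 54 N on the wrist. Its yellow outline in the scene camera was the same before and after the press.
- **Spindles:** all four heads were where they should be in both the scene and top cameras. This was a colour check, because the network found only one of them.
- **Bystanders:** the scene matched the first picture at every bystander I compared. Only the mallet's head end was compared, not its handle.

**Checks that disagreed or failed:**
- The network put the offcut about 1 cm from its starting reading, but its part of the picture had not changed.
- The unlisted grey block's patch of the picture differed somewhat, which I take to be the arm's shadow. The arm never came close to it.
- I could not view the final picture because the 16-picture limit was used up, so the last checks were by numbers only.

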